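# Ready the roller feed table: wedge the bed, load tubes, engage forward gear

## Task

Get the roller feed table ready for its next run: first take its shift lever out of gear into neutral, and keep it in neutral while you drive the wooden wedge under the free end of the roller bed until the bed's index tab stands level with the gauge pointer, and lay every square tube that lies on the cart lengthwise in a lane of the bed, wholly on the rollers, one to a lane. Only then move the lever across the neutral slot to the left-hand slot and push it fully home, away from you. Never run the lever into either of the other two gears (right-hand slot away from you, left-hand slot towards you), leave the wedge in place holding the bed, and do not disturb the tin, the tape roll or the tape measure.

Things in the scene. Friction and masses are not known exactly. Their poses are not given: they have to be found in the camera images.
- feed_table: Fixed machine: grey gearbox with shift lever at its right (-y) end, hinged roller bed to the left. Origin on the cart top under the bed's hinge line (hinge at z = 39 mm); x along the hinge, away from the robot; y along the bed to its free end. In mm: gearbox y -131 to -19, x +-56, up to z 95; top of gate plate z 117; motor behind it to x 106, z 91; hinge lugs to x +-91, z 54.
- feed_bed: Roller bed, 0.7 kg, 156 mm wide over its rails; swings up about the hinge; origin on the hinge line, mid-width; x across, y along the bed, z square to the rollers. Left alone it droops 0.067 rad, standing on two 18 mm thick legs at x +-64, y 172 mm. It stays up only while held up.
- mid_lane (a point): On the roller tops at the middle of the middle lane: x 0, y 98, z 10 mm in the bed's frame; rollers reach from y 8 to 188 mm. Three lanes, each 40 mm wide, centre lines at x -52, 0, +52 mm, parted by rounded 12 mm bars 7 mm high, and closed outside by rails 8 mm high, 5 mm thick. The centre of a tube lying in a lane is 12.5 mm above the roller tops.
- lift_bar (a point): Lowest point, mid-length, of the round lifting bar under the bed's free end (12 mm thick, 112 mm long, parallel to the hinge, between the legs), under which the wedge slides in from the left. At x 0, y 165, z -16 mm in the bed's frame; about 12 mm above the cart top when the bed is down.
- bed_index (a point): Tip of the small index tab on the near rail of the bed, at its free end, level with the rail's top edge (x -85, y 185, z 18 mm in the bed's frame). It rises 1.12 mm for each 1 mm at the lifting bar.
- pointer_tip (a point): Tip of the gauge pointer, beside the index tab and about 3 mm short of it. Its fixed post (8 mm thick, 98 mm tall, 42 mm round foot) stands at x -112, y 185 mm in the feed table's frame. The last shift set its height, different at each start: 51 to 63 mm above the cart, 6 to 19 mm above the tab while the bed is down. It is stiff; leave it as set.
- wedge_head (a point): Middle of the head of the loose wooden wedge, 16 mm over its underside; grasp it here across its 40 mm width. Wedge 170 mm long, 0.1 to 0.2 kg; its x axis points to the thin tip. The head, 31.5 mm high, flat on top, reaches 30 mm either way from here along x; then the top slopes down over 110 mm to the tip, 4 mm thick. Pushing it in takes 8 to 20 N; friction holds it there.
- wedge_tip (a point): Middle of the wedge's thin tip, 2 mm over its underside, 140 mm along the wedge's x from wedge_head.
- knob (a point): Centre of the black ball knob, 36 mm across, on the shift lever (stem 10 mm thick), 130 mm from the point it swings about: x 0, y -75, z 50 mm in the feed table's frame. Knob in that frame, mm: x = 130 sin(shift), y = -75 + 130 cos(shift) sin(select), z = 50 + 130 cos(shift) cos(select).
- shift (a joint): Swing of the lever along the feed table's x (rad): 0 neutral, +0.33 home away from the robot, -0.33 home towards it. Stays where it is left; 1 to 2 N at the knob moves it.
- select (a joint): Swing of the lever along the feed table's y (rad): +0.23 in the left-hand slot, -0.23 in the right-hand one. The gate is H-shaped: the lever goes across only with shift within about 0.03 of 0, and away or towards only at either end of the crossing. It starts in the right-hand slot, pulled towards the robot.
- tube_a_mid (a point): Centre (half-way up) of one of up to three alike lengths of bare steel square tube, 25 x 25 mm in section and 110 mm long along its y axis, 0.1 to 0.25 kg; it lies flat on the cart in front of the feed table to start with. Absent in some starts.
- tube_b_mid (a point): Centre (half-way up) of one of up to three alike lengths of bare steel square tube, 25 x 25 mm in section and 110 mm long along its y axis, 0.1 to 0.25 kg; it lies flat on the cart in front of the feed table to start with. Absent in some starts.
- tube_c_mid (a point): Centre (half-way up) of one of up to three alike lengths of bare steel square tube, 25 x 25 mm in section and 110 mm long along its y axis, 0.1 to 0.25 kg; it lies flat on the cart in front of the feed table to start with. Absent in some starts.
- brush_tin: Bystander: an open grey metal tin standing in the left front corner of the cart, 76 mm across, 107 mm tall; origin at the centre of its underside.
- tape_duct: Bystander: a roll of grey tape lying flat on the left front of the cart, 110 mm across, 49 mm high; origin at the centre of its underside.
- tape_measure: Bystander: a yellow tape measure, 36 x 76 x 66 mm, standing in the far left of the cart; origin at the centre of its underside.

How it is judged:
By the outcome, as a careful person would: the job done as asked, in the order asked, and still so for the second after the job is handed in, with the robot touching nothing.
Of tube_a, tube_b, tube_c only 2 to 3 are there at a start; the rules pass over those that are not, and their reading is None.
At some moment in a run one of tube_a, tube_b, tube_c, wedge may be knocked a few centimetres aside while the robot is not near it.
Once in a run the grip may slacken for a moment while it holds something.
It also fails if it takes over 200 s, if anything falls off the work surface, if the arm or the gripper's body presses on something with over 40 N, if the wrist force passes 120 N, or if a joint passes its speed limit or range.

## Robot

A 7-joint arm with a two-finger parallel gripper is mounted at the origin on a cart in front of the work surface, level with it; the furniture and walls round the work are solid. World frame = base frame: x ahead of the robot, y to its left, z up, the work surface at z = 0. Lengths are in m, angles in rad, forces in N, time in s.
With the tool pointing down it reaches from about 0.35 to 0.9 m from the base axis. Payload 8.1 kg.
Tool frame: the origin (TCP) lies midway between the tips of the shut fingers; the grasp point (between the pads) lies 19 mm behind it; z points along the fingers, y is the line along which they close (so a half turn about z gives the same grasp; the last joint's range is limited). The gripper opens to 92 mm and grips with 3 to 60 N. Pads are 19 mm wide; open, the fingers measure 130 mm over their backs; the gripper's body (75 mm by 190 mm) begins 47 mm behind the grasp point.
Start: joints at [-1.398, 0.434, 0.025, 1.573, -0.012, 1.134, -0.075], TCP at [0.17, 0.601, 0.227] pointing down, gripper open.
Joint ranges: [-2.62, 2.62], [-0.44, 2.09], [-1.27, 1.32], [0.08, 2.57], [-1.32, 4.46], [0.12, 2], [-2.74, 2.74]. Speed limits (rad/s): [2.22, 2.22, 3.01, 3.01, 3.14, 3.14, 3.14].

## Interface

Orientations are given as a rotation vector (axis times angle).
In Python, from cell import observe, get_image, camera_model, sign_off, recognise, silhouettes gives the robot as it stands.
- The arm moves only by the tool apply_moves, never from a script. Its argument "motion" is a list of rows, each an object of numbers: "x", "y", "z": the shift along the world's x, y, z in cm; "yaw": the turn about the world's z in degrees; "hand": the opening, from -1 (shut) to 1 (fully open), so that 0 is half open. In form: [{"x": .., "y": .., "z": .., "yaw": .., "hand": ..}, ...]. A call has 1 to 10 rows; each row is the pose to reach, as a shift and turn from the pose commanded when the call began; what a row does not reach only later rows make up. A row lasts 1/8 s, in which the tool goes at most 62.5 mm and 10.7 degrees, less where a joint would pass 70% of its speed; a pose out of reach is approached as far as the arm can. A call with a gripper value outside its range is refused whole. The fingers move at their own pace and stop on an object; "newtons" is the grip in N (left out, the last holds). Time passes only in rows, so rows that repeat a pose let the fingers close. It gives the time, the measured TCP pose, the force, the opening and the grip force at its end, in the units of the state.
- observe(): the state, without advancing time (a new reading comes with each control period).
- get_image(name): name is "side" or "top" or "wrist"; returns the picture (420x560x3 uint8, blue, green, red); there is no depth.
- camera_model(name): a dict with "camera_matrix" (3x3 intrinsics, pixels), "T" (4x4, takes a point from camera to world coordinates). Camera axes: x right, y up, looking along -z (the intrinsics and any distortion apply to the point x, -y, -z); pixel columns grow to the right and rows downward; lengths in m; the calibration is good to about 2 mm. A picture is of the moment at which its call begins: read the wrist's pose just before it. camera_model takes no time and is no camera call; for the wrist camera it gives the pose at the moment of the call.
- sign_off(): hands the job in; it is judged then, once.
Trained networks look in the newest picture that a camera, given by its name, has taken for a name from the list of things; names that differ only in an ending like _2 or _b are one class to them, and where a whole thing is asked for, a point or a joint stands for the part that bears it (a point fixed in the world has none). Each returns a list of dicts, best first, with "p" (0 to 1); they miss things now and then, are a little off and sometimes report something else, mostly with a low value. They report only what shows in the picture. A call takes as long as a camera call.
- recognise(query, camera): "rect" ([left, top, right, bottom] in pixels, round what is visible of it).
- silhouettes(query, camera): "mask" (420x560 bool, what is visible of it) and "rect" ([left, top, right, bottom] in pixels, round what is visible of it).
The state is a dict: "clock": time; "joints": joint angles; "dq": joint speeds; "joint_efforts": joint torques, N m; "position": TCP position; "ee_rot": TCP orientation; "force": force on the tool from outside, world axes, zero at the start; "ft_torque": the same for the moment, N m; "width": opening from 0.0 (shut) to 1.0 (fully open); "gripper_force": force on a finger pad.
Only numpy, scipy, OpenCV 4.12 (cv2) and the standard library are available. Lean on these libraries where they do the work, as an engineer would, in place of code of your own. Each camera call takes 0.05 s, during which the arm holds its last target. There are 200 camera calls.

## Working session

There is one attempt and no reset: what is moved stays moved. The work goes in short steps, Python scripts to look and compute and a tool call to move; the robot and the scene stay as the last step left them, time stands still between calls to the robot, and variables do not carry over. Pictures are saved under pics/ and viewed, at most 14 in all, crops included, and the job is handed in when it is done.

Besides the shell and the picture viewer there is one more tool, called after "Call:" as a command line: name --argument value ..., lists and objects as JSON in quotes. apply_moves: Moves the arm, as the interface text tells. Its arguments: {"type":"object","properties":{"motion":{"type":"array","items":{"type":"object","properties":{"x":{"type":"number"},"y":{"type":"number"},"z":{"type":"number"},"yaw":{"type":"number"},"hand":{"type":"number"}}}},"newtons":{"type":"number"}},"required":["motion"]}

```bash
mkdir -p pics; ls; python3 - <<'E'
from cell import *
import cv2,numpy as np
s=observe();print({k:np.round(v,3) for k,v in s.items()})
for n in("side","top"):
    im=get_image(n);cv2.imwrite(f"pics/{n}0.png",im)
    c=camera_model(n);print(n,np.round(c["camera_matrix"],1).tolist(),np.round(c["T"],3).tolist(),[k for k in c])
    for q in("feed_table","feed_bed","knob","wedge_head","tube_a_mid","brush_tin","tape_duct","tape_measure","pointer_tip","bed_index"):
        try:print(q,[(round(d["p"],2),np.round(d["rect"]).astype(int).tolist()) for d in recognise(q,n)][:4])
        except Exception as e:print(q,e)
E
```

```text
pics
{'clock': np.float64(0.0), 'joints': array([-1.398,  0.435,  0.025,  1.574, -0.012,  1.134, -0.075]), 'dq': array([-0.   , -0.   ,  0.   , -0.002,  0.   ,  0.001, -0.   ]), 'joint_efforts': array([-1.0000e-03, -6.6784e+01,  9.8500e-01, -3.1445e+01, -6.0000e-02,
        4.3000e-02,  0.0000e+00]), 'position': array([0.17 , 0.601, 0.226]), 'ee_rot': array([-4.320e-01, -3.112e+00,  2.000e-03]), 'force': array([ 0.201, -0.813, -0.102]), 'ft_torque': array([-0.043, -0.02 ,  0.038]), 'gripper_force': np.float64(0.0), 'width': np.float64(1.001)}
side [[415.4, 0.0, 281.1], [0.0, 415.4, 211.6], [0.0, 0.0, 1.0]] [[0.814, 0.371, -0.448, -0.009], [-0.581, 0.509, -0.634, -0.625], [-0.007, 0.777, 0.63, 0.826], [0.0, 0.0, 0.0, 1.0]] ['camera_matrix', 'T']
feed_table [(0.84, [268, 204, 408, 300])]
feed_bed [(0.72, [279, 202, 368, 259]), (0.51, [293, 271, 325, 306])]
knob [(0.76, [374, 225, 390, 244])]
wedge_head []
tube_a_mid [(0.91, [290, 271, 328, 309]), (0.75, [374, 226, 389, 247]), (0.47, [207, 221, 246, 262])]
brush_tin [(0.71, [181, 201, 207, 244])]
tape_duct [(0.62, [205, 222, 244, 262])]
tape_measure [(0.65, [264, 167, 286, 192])]
pointer_tip [(0.66, [372, 225, 386, 247]), (0.41, [272, 224, 281, 231])]
bed_index [(0.64, [282, 203, 368, 259]), (0.42, [373, 224, 388, 247])]
top [[503.5, 0.0, 282.3], [0.0, 503.5, 206.0], [0.0, 0.0, 1.0]] [[0.024, 0.996, -0.091, 0.388], [-1.0, 0.024, -0.001, 0.069], [0.002, 0.091, 0.996, 1.153], [0.0, 0.0, 0.0, 1.0]] ['camera_matrix', 'T']
feed_table [(0.8, [254, 98, 414, 219]), (0.36, [147, 123, 184, 145])]
feed_bed [(0.88, [255, 118, 345, 198])]
knob [(0.86, [389, 142, 413, 161])]
wedge_head [(0.65, [183, 151, 211, 222]), (0.25, [345, 207, 371, 256])]
tube_a_mid [(0.64, [344, 203, 365, 256])]
brush_tin [(0.76, [162, 264, 209, 304])]
tape_duct [(0.64, [211, 244, 258, 292])]
tape_measure [(0.18, [210, 244, 257, 290])]
pointer_tip []
bed_index [(0.94, [258, 119, 345, 198])]
```

```bash
python3 - <<'E'
import cv2
a=cv2.imread("pics/top0.png")[80:320,130:450];cv2.imwrite("pics/t1.png",cv2.resize(a,(800,600),interpolation=cv2.INTER_CUBIC))
a=cv2.imread("pics/side0.png")[150:330,170:410];cv2.imwrite("pics/s1.png",cv2.resize(a,(800,600),interpolation=cv2.INTER_CUBIC))
E
```

```text
(no output)
```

View pics/t1.png

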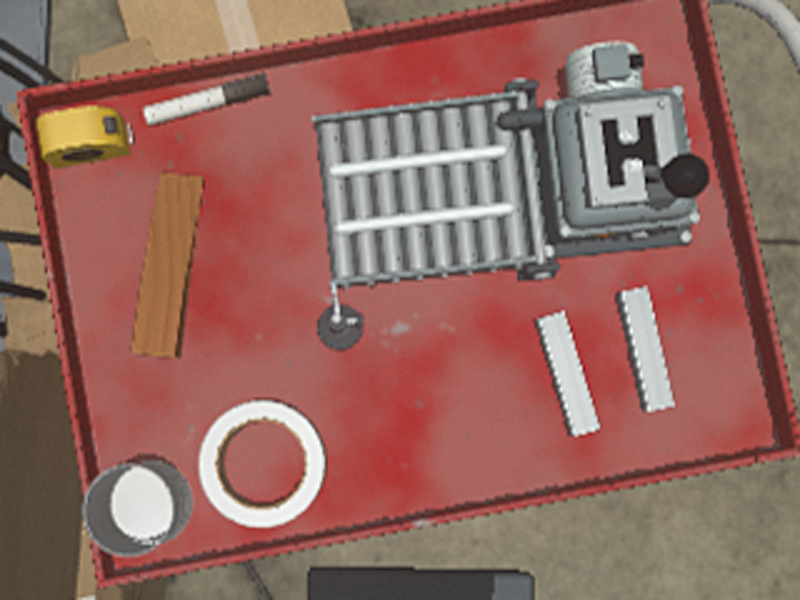

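View pics/s1.png

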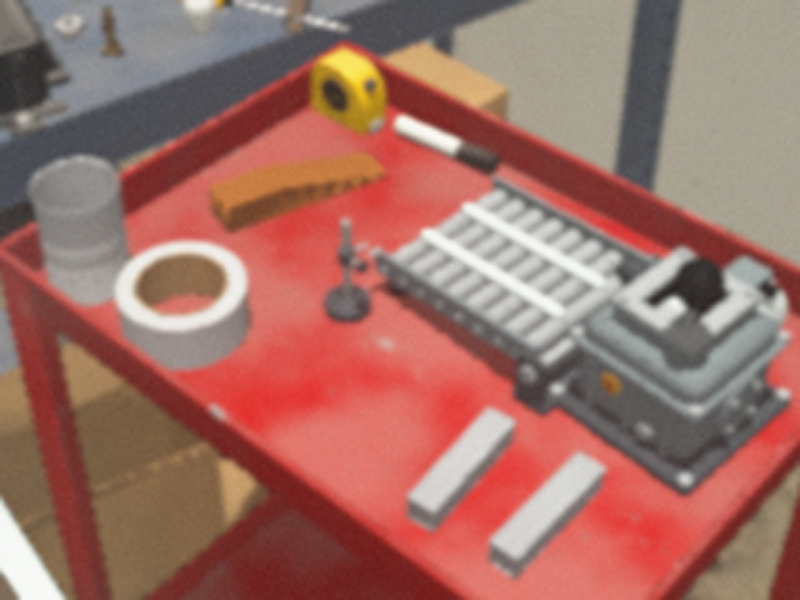

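The top view shows the H gate at about crop (628,155), with the knob at (686,176) in the right-hand slot, towards the robot. The tubes are at (568,374) and (647,349), and there are only two. The wedge runs from its tip at about (182,175) to its head at about (157,355), and the post foot is at (340,328). The side view confirms that the near end of the wedge is the thick one.

```bash
cat > h.py <<'E'
from cell import *
import numpy as np,cv2
from scipy.optimize import least_squares
def ray(c,u,v,z):
    K,T=c["camera_matrix"],c["T"]
    d=np.array([(u-K[0,2])/K[0,0],-(v-K[1,2])/K[1,1],-1.]);d=T[:3,:3]@d;o=T[:3,3]
    return o+d*(z-o[2])/d[2]
def proj(c,p):
    K,T=c["camera_matrix"],c["T"]
    q=np.linalg.inv(T)@np.r_[p,1.];return np.array([K[0,0]*q[0]/-q[2]+K[0,2],-K[1,1]*q[1]/-q[2]+K[1,2]])
def tw(P,p):# table frame->world, P=[x,y,yaw], p in mm
    c,s=np.cos(P[2]),np.sin(P[2]);x,y,z=np.array(p)/1000.
    return np.array([P[0]+c*x-s*y,P[1]+s*x+c*y,z])
E
python3 - <<'E'
from h import *
c=camera_model("top");cs=camera_model("side")
f=lambda u,v:(130+u/2.5,80+v/2.5)
g=lambda u,v:(170+u*.3,150+v*.3)
obs=[(f(340,328),(-112,185,2),c),(f(686,176),(-42,-103,170),c),(f(520,86),(91,0,45),c),(f(540,271),(-91,0,45),c),(f(628,155),(0,-75,117),c),(g(349,303),(-112,185,3),cs),(g(703,282),(-42,-103,170),cs)]
r=least_squares(lambda P:np.concatenate([proj(k,tw(P,p))-o for o,p,k in obs]),[.5,0,.1],loss="soft_l1")
print(r.x,np.round(r.fun,1));np.save("P.npy",r.x);P=r.x
for n,p in dict(knob=(-42,-103,170),neutral=(0,-75,180),left=(0,-45,176),home=(42,-46,170),bar=(0,165,12),mid=(0,98,49)).items():print(n,np.round(tw(P,p),4))
for q in ([(537,318),(562,312),(600,430),(573,437)],[(618,290),(645,287),(676,406),(648,412)]):
    w=np.array([ray(c,*f(*a),.025)[:2] for a in q]);print("tube",w.mean(0).round(4),"len",np.linalg.norm(w[3]-w[0]).round(3),"wid",np.linalg.norm(w[1]-w[0]).round(3),"dir",np.degrees(np.arctan2(*(w[0]+w[1]-w[2]-w[3])[::-1])).round(1))
q=[(162,173,.004),(203,178,.004),(180,357,.0315),(133,352,.0315)]
w=np.array([ray(c,*f(a,b),z)[:2] for a,b,z in q]);d=(w[0]+w[1]-w[2]-w[3])/2;L=np.linalg.norm(d)
print("wedge tip",(w[0]+w[1])/2,"headend",(w[2]+w[3])/2,"L",L,"dir",np.degrees(np.arctan2(d[1],d[0])),"head",(w[2]+w[3])/2+d/L*.03)
s=observe();R=cv2.Rodrigues(s["ee_rot"])[0];print("tool y",R[:,1],"x",R[:,0])
cw=camera_model("wrist");print(cw["T"].round(3),cw["camera_matrix"].round(0))
E
```

```text
[ 0.61920465 -0.06098346  0.1447618 ] [ 0.4 -0.6 -0.3  0.9 -1.1 -4.5  1.6  1.3  0.7 -3.7 -0.4 -0.  -2.   0.1]
knob [ 0.5925 -0.169   0.17  ]
neutral [ 0.63   -0.1352  0.18  ]
left [ 0.6257 -0.1055  0.176 ]
home [ 0.6674 -0.1004  0.17  ]
bar [0.5954 0.1023 0.012 ]
mid [0.6051 0.036  0.049 ]
tube [ 0.4422 -0.0993] len 0.111 wid 0.023 dir 18.0
tube [ 0.4668 -0.1697] len 0.112 wid 0.025 dir 14.5
wedge tip [0.61817725 0.25624388] headend [0.45031571 0.26868005] L 0.16832157746949186 dir -4.237067581996465 head [0.48023372 0.26646355]
tool y [ 2.72408699e-01  9.62181636e-01 -3.19976379e-05] x [-9.62181636e-01  2.72408699e-01 -1.37874121e-06]
[[ 0.272 -0.929 -0.252  0.101]
 [ 0.962  0.262  0.071  0.62 ]
 [ 0.001 -0.262  0.965  0.384]
 [ 0.     0.     0.     1.   ]] [[328.   0. 278.]
 [  0. 328. 208.]
 [  0.   0.   1.]]
```

Call:
apply_moves --motion '[{"x": 21,"y": -38,"yaw": 12,"z": 3},{"x": 42,"y": -77,"yaw": 24,"z": 2},{"x": 42,"y": -77,"yaw": 24,"z": 2},{"x": 42,"y": -77,"yaw": 24,"z": 2},{"x": 42,"y": -77,"yaw": 24,"z": 2},{"x": 42,"y": -77,"yaw": 24,"z": 2},{"x": 42,"y": -77,"yaw": 24,"z": 2},{"x": 42,"y": -77,"yaw": 24,"z": 2},{"x": 42,"y": -77,"yaw": 24,"z": 2},{"x": 42,"y": -77,"yaw": 24,"z": 2}]'

```text
schema error: expected keys x, y, z, yaw, hand
```

```bash
python3 - <<'E'
from h import *
s=observe();print(s["clock"],s["position"],s["force"])
E
```

```text
1.1 [0.17023329 0.60137002 0.22670899] [ 0.14041392 -0.64122756  0.72603152]
```

Call:
apply_moves --motion '[{"x": 21,"y": -38,"yaw": 12,"z": 3,"hand": 1},{"x": 42,"y": -77,"yaw": 24,"z": 2,"hand": 1},{"x": 42,"y": -77,"yaw": 24,"z": 2,"hand": 1},{"x": 42,"y": -77,"yaw": 24,"z": 2,"hand": 1},{"x": 42,"y": -77,"yaw": 24,"z": 2,"hand": 1},{"x": 42,"y": -77,"yaw": 24,"z": 2,"hand": 1},{"x": 42,"y": -77,"yaw": 24,"z": 2,"hand": 1},{"x": 42,"y": -77,"yaw": 24,"z": 2,"hand": 1},{"x": 42,"y": -77,"yaw": 24,"z": 2,"hand": 1},{"x": 42,"y": -77,"yaw": 24,"z": 2,"hand": 1}]'

```text
clock: 2.35
position: [0.4703, 0.0512, 0.2424]
ee_rot: [-0.225, 3.132, 0.001]
force: [0.5, 0.1, -0.8]
width: 0.999
gripper_force: 0.0
```

Call:
apply_moves --motion '[{"x": 10.0,"y": -19,"yaw": 0,"z": 0.5,"hand": 1},{"x": 10.0,"y": -19,"yaw": 0,"z": 0.5,"hand": 1},{"x": 10.0,"y": -19,"yaw": 0,"z": 0.5,"hand": 1},{"x": 10.0,"y": -19,"yaw": 0,"z": 0.5,"hand": 1},{"x": 10.0,"y": -19,"yaw": 0,"z": 0.5,"hand": 1},{"x": 10.0,"y": -19,"yaw": 0,"z": 0.5,"hand": 1}]'

```text
clock: 3.1
position: [0.5692, -0.1361, 0.2467]
ee_rot: [0.226, -3.133, -0.001]
force: [0.1, 0.2, -1.3]
width: 1.001
gripper_force: 0.0
```

```bash
python3 - <<'E'
from h import *
s=observe();R=cv2.Rodrigues(s["ee_rot"])[0];print(s["clock"],s["position"],np.degrees(np.arctan2(R[1,1],R[0,1])))
c=camera_model("wrist");im=get_image("wrist");cv2.imwrite("pics/w1.png",im)
P=np.load("P.npy")
for d in silhouettes("knob","wrist")[:2]:
    m=d["mask"];v,u=np.nonzero(m);print(d["p"],d["rect"],u.mean(),v.mean())
    r=d["rect"];print(ray(c,(r[0]+r[2])/2,(r[1]+r[3])/2,.170))
print(proj(c,tw(P,(-42,-103,170))))
E
```

```text
3.1 [ 0.56923919 -0.13606612  0.24668804] 98.23411562869417
0.8 [210.0, 220.9, 260.0, 267.3] 232.40100111234705 243.99110122358175
[ 0.5938117  -0.16585455  0.17      ]
[231.11318412 241.95181038]
```

View pics/w1.png

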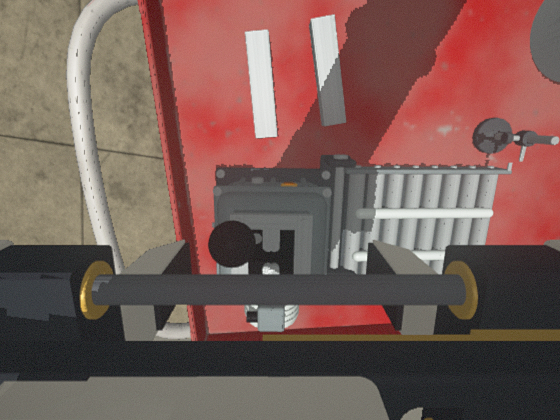

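The wrist view shows the knob at (232,244), which matches the model projection at (231,242). I'll grasp it now.

Call:
apply_moves --motion '[{"x": 2.4,"y": -3.1,"yaw": 0,"z": 0,"hand": 1},{"x": 2.4,"y": -3.1,"yaw": 0,"z": -5,"hand": 1},{"x": 2.4,"y": -3.1,"yaw": 0,"z": -9.4,"hand": 1},{"x": 2.4,"y": -3.1,"yaw": 0,"z": -9.4,"hand": 1},{"x": 2.4,"y": -3.1,"yaw": 0,"z": -9.4,"hand": -0.3},{"x": 2.4,"y": -3.1,"yaw": 0,"z": -9.4,"hand": -0.3},{"x": 2.4,"y": -3.1,"yaw": 0,"z": -9.4,"hand": -0.3},{"x": 2.4,"y": -3.1,"yaw": 0,"z": -9.4,"hand": -0.3}]' --newtons 12

```text
clock: 4.2
position: [0.5938, -0.1681, 0.1536]
ee_rot: [-0.224, 3.132, -0.0]
force: [0.3, -0.1, -0.2]
width: 0.616
gripper_force: 0.0
```

Call:
apply_moves --motion '[{"x": 0,"y": 0,"yaw": 0,"z": 0,"hand": -0.4},{"x": 0,"y": 0,"yaw": 0,"z": 0,"hand": -0.4},{"x": 0,"y": 0,"yaw": 0,"z": 0,"hand": -0.4},{"x": 0,"y": 0,"yaw": 0,"z": 0,"hand": -0.4},{"x": 0,"y": 0,"yaw": 0,"z": 0,"hand": -0.4}]' --newtons 12

```text
clock: 4.82
position: [0.5935, -0.1681, 0.1529]
ee_rot: [0.224, -3.134, 0.0]
force: [0.1, 0.2, -0.1]
width: 0.381
gripper_force: 12.0
```

Call:
apply_moves --motion '[{"x": 1.4,"y": 0.2,"yaw": 0,"z": 0.3,"hand": -0.4},{"x": 2.8,"y": 0.4,"yaw": 0,"z": 0.6,"hand": -0.4},{"x": 4.0,"y": 0.6,"yaw": 0,"z": 0.7,"hand": -0.4},{"x": 4.1,"y": 0.6,"yaw": 0,"z": 0.7,"hand": -0.4},{"x": 4.1,"y": 0.6,"yaw": 0,"z": 0.7,"hand": -0.4}]'

```text
clock: 5.45
position: [0.6343, -0.1614, 0.1592]
ee_rot: [0.225, -3.133, -0.001]
force: [0.5, 1.5, -8.8]
width: 0.38
gripper_force: 12.0
```

Call:
apply_moves --motion '[{"x": -0.1,"y": 1.0,"yaw": 0,"z": 0,"hand": -0.4},{"x": -0.3,"y": 2.0,"yaw": 0,"z": 0.1,"hand": -0.4},{"x": -0.4,"y": 2.9,"yaw": 0,"z": 0.2,"hand": -0.4},{"x": -0.4,"y": 2.9,"yaw": 0,"z": 0.2,"hand": -0.4}]'

```text
clock: 5.95
position: [0.631, -0.1314, 0.1629]
ee_rot: [-0.227, 3.132, 0.002]
force: [-1.3, 0.6, 7.3]
width: 0.384
gripper_force: 12.0
```

```bash
python3 - <<'E'
from h import *
s=observe();print(s["position"],s["force"])
for n in("side","top"):
    im=get_image(n);cv2.imwrite(f"pics/{n}1.png",im)
a=cv2.imread("pics/top1.png")[80:220,240:440];b=cv2.imread("pics/side1.png")[170:310,260:440]
cv2.imwrite("pics/m1.png",np.hstack([cv2.resize(a,(400,280),interpolation=2),cv2.resize(b,(360,280),interpolation=2)]))
E
```

```text
[ 0.63097558 -0.13135001  0.16287167] [-1.33018811  0.64615871  7.3097276 ]
```

View pics/m1.png

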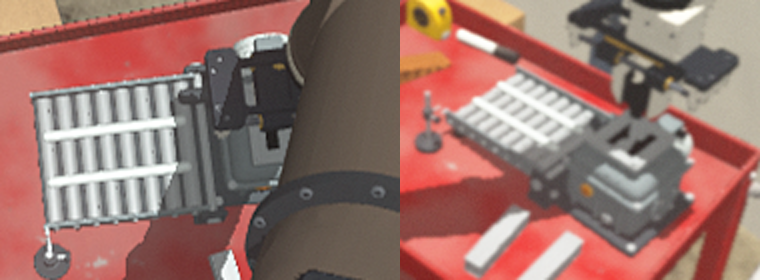

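The lever is in the neutral crossing, near the middle, with low lateral force. I'll release it and go to the wedge.

Call:
apply_moves --motion '[{"x": 0,"y": 0,"yaw": 0,"z": 0,"hand": 1},{"x": 0,"y": 0,"yaw": 0,"z": 0,"hand": 1},{"x": 0,"y": 0,"yaw": 0,"z": 0,"hand": 1},{"x": 0,"y": 0,"yaw": 0,"z": 0,"hand": 1},{"x": 0,"y": 0,"yaw": 0,"z": 5,"hand": 1},{"x": -2,"y": 6,"yaw": -2,"z": 7,"hand": 1},{"x": -6,"y": 12,"yaw": -4,"z": 7,"hand": 1},{"x": -9,"y": 18,"yaw": -6,"z": 7,"hand": 1},{"x": -12,"y": 24,"yaw": -8,"z": 7,"hand": 1},{"x": -14,"y": 30,"yaw": -12,"z": 6,"hand": 1}]'

```text
clock: 7.3
position: [0.4978, 0.1468, 0.2252]
ee_rot: [0.108, 3.138, 0.002]
force: [1.1, 1.0, 0.1]
width: 0.999
gripper_force: 0.0
```

Call:
apply_moves --motion '[{"x": -1.5,"y": 6,"yaw": 0,"z": -3,"hand": 1},{"x": -2.0,"y": 9,"yaw": 0,"z": -6,"hand": 1},{"x": -2.0,"y": 9,"yaw": 0,"z": -6,"hand": 1},{"x": -2.0,"y": 9,"yaw": 0,"z": -6,"hand": 1}]'

```text
clock: 7.8
position: [0.4791, 0.2344, 0.1648]
ee_rot: [0.105, 3.14, -0.001]
force: [1.4, -0.1, 0.1]
width: 1.002
gripper_force: 0.0
```

```bash
python3 - <<'E'
from h import *
s=observe();R=cv2.Rodrigues(s["ee_rot"])[0];print(s["clock"],s["position"],np.degrees(np.arctan2(R[1,1],R[0,1])),s["joints"].round(2))
c=camera_model("wrist");im=get_image("wrist");cv2.imwrite("pics/w2.png",im)
for d in silhouettes("wedge_head","wrist")[:2]:
    m=d["mask"].astype(np.uint8);print(d["p"],d["rect"]);k,_=cv2.findContours(m,0,2);b=cv2.boxPoints(cv2.minAreaRect(max(k,key=cv2.contourArea)));print(b.round())
    for z in(.004,.0315):print([ray(c,*q,z)[:2].round(4).tolist() for q in b])
t=get_image("top");cv2.imwrite("pics/top2.png",t)
for d in silhouettes("knob","top")[:1]:
    r=d["rect"];print("knob",d["p"],r,ray(camera_model("top"),(r[0]+r[2])/2,(r[1]+r[3])/2,.18))
E
```

```text
7.8 [0.47905482 0.2344391  0.16484765] 86.15798345851007 [-0.81  0.36  0.33  1.9  -0.14  0.91  1.1 ]
0.96 [295.1, 161.5, 344.8, 318.1]
[[291. 274.]
 [295. 161.]
 [342. 162.]
 [338. 275.]]
[[0.5664, 0.2416], [0.4473, 0.2528], [0.4521, 0.298], [0.5719, 0.2913]]
[[0.5526, 0.2413], [0.4438, 0.2515], [0.4482, 0.2928], [0.5577, 0.2867]]
knob 0.78 [375.1, 120.7, 394.1, 144.3] [ 0.62706748 -0.12803714  0.18      ]
```

View pics/w2.png

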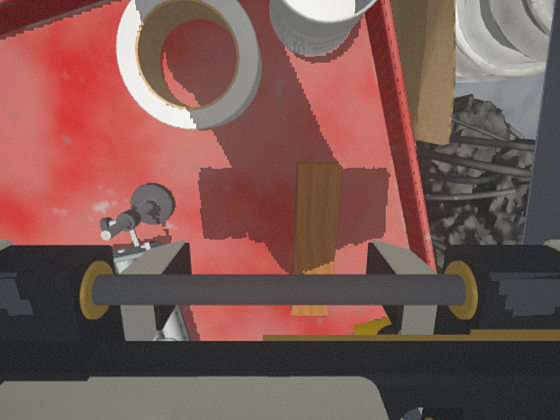

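The wedge head end is at (318,162), the wedge is 41 mm wide and it is where I expected. I'll descend and grip.

Call:
apply_moves --motion '[{"x": -0.3,"y": 3.5,"yaw": 0,"z": -4,"hand": 1},{"x": -0.3,"y": 3.5,"yaw": 0,"z": -10,"hand": 1},{"x": -0.3,"y": 3.5,"yaw": 0,"z": -15.8,"hand": 1},{"x": -0.3,"y": 3.5,"yaw": 0,"z": -15.8,"hand": 0},{"x": -0.3,"y": 3.5,"yaw": 0,"z": -15.8,"hand": -0.3},{"x": -0.3,"y": 3.5,"yaw": 0,"z": -15.8,"hand": -0.3},{"x": -0.3,"y": 3.5,"yaw": 0,"z": -15.8,"hand": -0.3},{"x": -0.3,"y": 3.5,"yaw": 0,"z": -15.8,"hand": -0.3},{"x": -0.3,"y": 3.5,"yaw": 0,"z": -15.8,"hand": -0.3},{"x": -0.3,"y": 3.5,"yaw": 0,"z": -15.8,"hand": -0.3}]' --newtons 45

```text
clock: 9.25
position: [0.4758, 0.2704, 0.007]
ee_rot: [0.104, 3.14, 0.001]
force: [-0.8, -0.7, 6.6]
width: 0.434
gripper_force: 44.9
```

Call:
apply_moves --motion '[{"x": 0,"y": 0,"yaw": 0,"z": 3,"hand": -0.3},{"x": 0.5,"y": 0.5,"yaw": -10,"z": 5,"hand": -0.3},{"x": 2,"y": 1,"yaw": -20,"z": 6,"hand": -0.3},{"x": 4,"y": 1.5,"yaw": -30,"z": 6,"hand": -0.3},{"x": 6,"y": 1.5,"yaw": -40,"z": 6,"hand": -0.3},{"x": 8,"y": 1.5,"yaw": -50,"z": 6,"hand": -0.3},{"x": 9.3,"y": 1.5,"yaw": -60,"z": 6,"hand": -0.3},{"x": 9.3,"y": 1.5,"yaw": -70,"z": 6,"hand": -0.3},{"x": 9.3,"y": 1.5,"yaw": -77.9,"z": 6,"hand": -0.3},{"x": 9.3,"y": 1.5,"yaw": -77.9,"z": 6,"hand": -0.3}]'

```text
clock: 10.5
position: [0.5682, 0.2853, 0.066]
ee_rot: [2.054, 2.377, -0.002]
force: [-0.0, -1.2, -1.2]
width: 0.436
gripper_force: 44.9
```

```bash
python3 - <<'E'
from h import *
s=observe();R=cv2.Rodrigues(s["ee_rot"])[0];print(s["clock"],s["position"],np.degrees(np.arctan2(R[1,1],R[0,1])),s["joints"].round(2),s["width"],s["force"])
c=camera_model("wrist");im=get_image("wrist");cv2.imwrite("pics/w3.png",im)
P=np.load("P.npy")
for p in ((-112,185,0),(-112,185,98),(-85,185,45),(0,165,12),(85,185,45)):print(p,proj(c,tw(P,p)).round(),tw(P,p).round(4))
E
```

```text
10.5 [0.56816109 0.28526581 0.06602029] 8.361922303598407 [-0.97  0.7   0.66  1.75 -0.53  0.89  0.07] 0.43572833784956144 [-0.01936515 -1.21912184 -1.19881448]
(-112, 185, 0) [147. 407.] [0.4817 0.1059 0.    ]
(-112, 185, 98) [ 79. 557.] [0.4817 0.1059 0.098 ]
(-85, 185, 45) [161. 461.] [0.5084 0.1098 0.045 ]
(0, 165, 12) [280. 440.] [0.5954 0.1023 0.012 ]
(85, 185, 45) [400. 462.] [0.6766 0.1343 0.045 ]
```

View pics/w3.png

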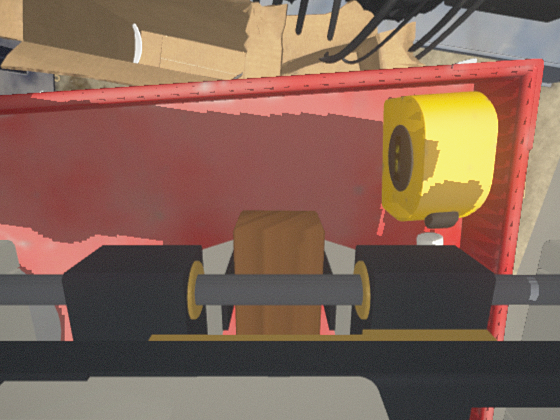

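The tape measure is clear, at right (440,155), and the wedge sits square between the fingers. I'll lower it and slide it in until it just engages.

Call:
apply_moves --motion '[{"x": 0.2,"y": -1.4,"yaw": 0,"z": 0,"hand": -0.3},{"x": 0.2,"y": -1.4,"yaw": 0,"z": -3,"hand": -0.3},{"x": 0.2,"y": -1.4,"yaw": 0,"z": -5.8,"hand": -0.3},{"x": 0.2,"y": -1.4,"yaw": 0,"z": -5.8,"hand": -0.3},{"x": 0.5,"y": -3.4,"yaw": 0,"z": -5.8,"hand": -0.3},{"x": 0.8,"y": -5.4,"yaw": 0,"z": -5.8,"hand": -0.3},{"x": 1.0,"y": -6.9,"yaw": 0,"z": -5.8,"hand": -0.3},{"x": 1.1,"y": -7.9,"yaw": 0,"z": -5.8,"hand": -0.3},{"x": 1.3,"y": -8.8,"yaw": 0,"z": -5.8,"hand": -0.3},{"x": 1.3,"y": -8.8,"yaw": 0,"z": -5.8,"hand": -0.3}]'

```text
clock: 11.8
position: [0.5827, 0.1969, 0.0099]
ee_rot: [2.056, 2.376, 0.004]
force: [-0.9, 6.3, 9.4]
width: 0.436
gripper_force: 45.0
```

```bash
python3 - <<'E'
from h import *
s=observe();print(s["clock"],s["position"],s["width"],s["force"])
im=get_image("side")
a=im[190:270,250:350];t=get_image("top")[90:250,170:330]
cv2.imwrite("pics/m2.png",np.hstack([cv2.resize(a,(400,320),interpolation=2),cv2.resize(t,(320,320),interpolation=2)]))
E
```

```text
11.8 [0.58270946 0.19686507 0.00990791] 0.43645793129748356 [-0.93477861  6.2728733   9.43424461]
```

View pics/m2.png

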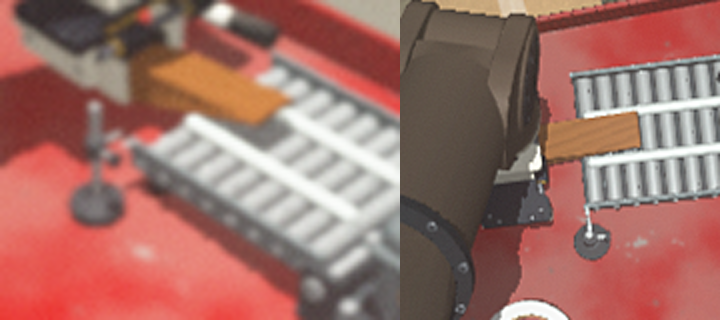

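The wedge tip has ridden up on top of the rollers: its bright slope lies over the bed at about (600,130). I'll back out, let the wedge fall flat and enter again from further out.

Call:
apply_moves --motion '[{"x": 0,"y": 0,"yaw": 0,"z": 2,"hand": -0.3},{"x": -0.7,"y": 4.7,"yaw": 0,"z": 2,"hand": -0.3},{"x": -1.4,"y": 9.6,"yaw": 0,"z": 2,"hand": -0.3},{"x": -1.4,"y": 9.6,"yaw": 0,"z": 2,"hand": -0.3},{"x": -1.4,"y": 9.6,"yaw": 0,"z": 0,"hand": -0.3},{"x": -1.4,"y": 9.6,"yaw": 0,"z": 0,"hand": -0.3},{"x": -1.4,"y": 9.6,"yaw": 0,"z": 0,"hand": 0.3},{"x": -1.4,"y": 9.6,"yaw": 0,"z": 0,"hand": 0.3},{"x": -1.4,"y": 9.6,"yaw": 0,"z": 0,"hand": 0.3},{"x": -1.4,"y": 9.6,"yaw": 0,"z": 0,"hand": 0.3}]'

```text
clock: 13.15
position: [0.5676, 0.2931, 0.0086]
ee_rot: [2.055, 2.376, -0.0]
force: [0.9, 0.5, -0.4]
width: 0.649
gripper_force: 0.0
```

```bash
python3 - <<'E'
from h import *
s=observe();print(s["clock"],s["position"],s["width"],s["force"])
im=get_image("side")
a=im[180:260,240:340];t=get_image("top")[90:250,170:330]
cv2.imwrite("pics/m3.png",np.hstack([cv2.resize(a,(400,320),interpolation=2),cv2.resize(t,(320,320),interpolation=2)]))
E
```

```text
13.15 [0.56763505 0.29313967 0.00862356] 0.6489571694561451 [ 0.92334406  0.52405745 -0.40201888]
```

View pics/m3.png

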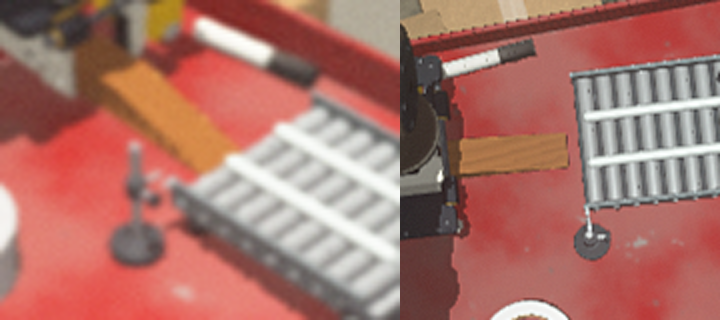

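The wedge now lies flat, with its tip at (568,150) short of the bed edge at 580. I'll regrip and push.

Call:
apply_moves --motion '[{"x": 0,"y": 0,"yaw": 0,"z": 0,"hand": -0.3},{"x": 0,"y": 0,"yaw": 0,"z": 0,"hand": -0.3},{"x": 0,"y": 0,"yaw": 0,"z": 0,"hand": -0.3},{"x": 0,"y": 0,"yaw": 0,"z": 0,"hand": -0.3},{"x": 0.4,"y": 0,"yaw": 0,"z": 0,"hand": -0.3},{"x": 0.7,"y": -2,"yaw": 0,"z": 0,"hand": -0.3},{"x": 1.0,"y": -4,"yaw": 0,"z": 0,"hand": -0.3},{"x": 1.3,"y": -6,"yaw": 0,"z": 0,"hand": -0.3},{"x": 1.6,"y": -8,"yaw": 0,"z": 0,"hand": -0.3},{"x": 1.6,"y": -8,"yaw": 0,"z": 0,"hand": -0.3}]'

```text
clock: 14.5
position: [0.584, 0.2104, 0.0086]
ee_rot: [2.058, 2.373, -0.001]
force: [-0.1, -2.4, 0.1]
width: 0.431
gripper_force: 44.9
```

```bash
python3 - <<'E'
from h import *
s=observe();print(s["clock"],s["position"],s["width"],s["force"])
im=get_image("side")
a=im[180:260,240:340];t=get_image("top")[90:250,170:330]
cv2.imwrite("pics/m4.png",np.hstack([cv2.resize(a,(400,320),interpolation=2),cv2.resize(t,(320,320),interpolation=2)]))
E
```

```text
14.5 [0.58399843 0.21041899 0.00860201] 0.43138902422748415 [-0.0996115  -2.36236533  0.12826403]
```

View pics/m4.png

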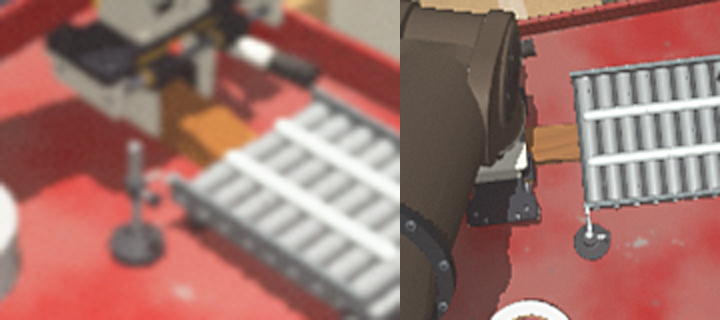

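The wedge is now under the bed at (555,143). I'll push a little further, then release and measure the pointer and tab up close.

Call:
apply_moves --motion '[{"x": 0.1,"y": -0.8,"yaw": 0,"z": 0,"hand": -0.3},{"x": 0.3,"y": -1.8,"yaw": 0,"z": 0,"hand": -0.3},{"x": 0.3,"y": -1.8,"yaw": 0,"z": 0,"hand": -0.3}]'

```text
clock: 14.98
position: [0.5865, 0.197, 0.0086]
ee_rot: [-2.052, -2.377, -0.002]
force: [-0.6, 3.9, 0.7]
width: 0.429
gripper_force: 44.9
```

Call:
apply_moves --motion '[{"x": 0,"y": 0,"yaw": 0,"z": 0,"hand": 0.6},{"x": 0,"y": 0,"yaw": 0,"z": 0,"hand": 0.6},{"x": 0,"y": 0,"yaw": 0,"z": 0,"hand": 0.6},{"x": 0,"y": 0,"yaw": 0,"z": 0,"hand": 0.6},{"x": 0,"y": 0,"yaw": 0,"z": 4,"hand": 0.6},{"x": 0,"y": 3,"yaw": 0,"z": 9,"hand": 0.6},{"x": -5,"y": 8,"yaw": 10,"z": 11,"hand": 0.6},{"x": -7,"y": 8,"yaw": 20,"z": 11,"hand": 0.6},{"x": -7,"y": 8,"yaw": 30,"z": 11,"hand": 0.6},{"x": -7,"y": 8,"yaw": 40,"z": 11,"hand": 0.6}]'

```text
clock: 16.23
position: [0.5162, 0.2756, 0.1189]
ee_rot: [1.108, 2.939, 0.0]
force: [0.4, 0.0, -0.4]
width: 0.799
gripper_force: 0.0
```

Call:
apply_moves --motion '[{"x": 2,"y": -0.5,"yaw": 10,"z": 0,"hand": 0.6},{"x": 4,"y": -1,"yaw": 20,"z": 0,"hand": 0.6},{"x": 5.9,"y": -1.5,"yaw": 30,"z": -1,"hand": 0.6},{"x": 5.9,"y": -2,"yaw": 40,"z": -2,"hand": 0.6},{"x": 5.9,"y": -2.6,"yaw": 50,"z": -2.9,"hand": 0.6},{"x": 5.9,"y": -2.6,"yaw": 50,"z": -2.9,"hand": 0.6}]'

```text
clock: 16.98
position: [0.5754, 0.248, 0.089]
ee_rot: [0.223, -3.132, 0.001]
force: [0.3, -1.0, 0.8]
width: 0.801
gripper_force: 0.0
```

```bash
python3 - <<'E'
from h import *
s=observe();print(s["clock"],s["position"],s["force"])
c=camera_model("wrist");im=get_image("wrist");cv2.imwrite("pics/w5.png",im)
P=np.load("P.npy");u,v=proj(c,tw(P,(-98,185,54))).astype(int);print(u,v,c["T"].round(3).tolist())
np.save("c5.npy",c["T"])
u0=max(0,u-70);v0=max(0,v-70);print(u0,v0)
cv2.imwrite("pics/w5c.png",cv2.resize(im[v0:v0+140,u0:u0+180],None,fx=4.2,fy=4.2,interpolation=2))
E
```

```text
16.975 [0.57539573 0.24804356 0.0890372 ] [ 0.25542365 -1.0234942   0.80632446]
44 66 [[-0.143, -0.955, -0.258, 0.505], [0.99, -0.138, -0.038, 0.238], [0.001, -0.261, 0.965, 0.246], [0.0, 0.0, 0.0, 1.0]]
0 0
```

View pics/w5c.png

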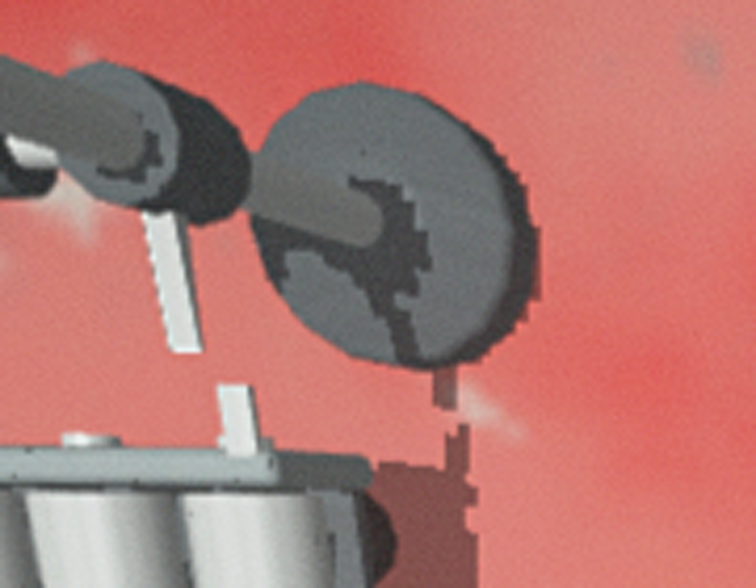

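The view shows the pointer tip at crop (187,351) and the tab tip at (235,386), so the tab is still lower. I'll solve for the heights.

```bash
cat >> h.py <<'E'
def hts(c,pts,P):
    out=[]
    for u,v in pts:
        f=lambda z:(lambda w:np.array([np.cos(P[2])*(w[0]-P[0])+np.sin(P[2])*(w[1]-P[1]),-np.sin(P[2])*(w[0]-P[0])+np.cos(P[2])*(w[1]-P[1])]))(ray(c,u,v,z))
        z=least_squares(lambda z:f(z[0])[1:]*1e3-185,[.05],x_scale=.01).x[0];out.append((round(z*1e3,1),(f(z)*1e3).round(1).tolist()))
    return out
E
python3 - <<'E'
from h import *
P=np.load("P.npy");c={"camera_matrix":camera_model("wrist")["camera_matrix"],"T":np.load("c5.npy")}
print(hts(c,[(187/4.2,351/4.2),(235/4.2,386/4.2),(455/4.2,228/4.2)],P))
E
```

```text
[(np.float64(56.2), [-89.3, 185.0]), (np.float64(47.7), [-85.7, 185.0]), (np.float64(-20.9), [-117.6, 185.0])]
```

Call:
apply_moves --motion '[{"x": 0,"y": 1,"yaw": -10,"z": 2,"hand": 0.6},{"x": 0,"y": 1,"yaw": -20,"z": 2,"hand": 0.6},{"x": 0,"y": 0,"yaw": -30,"z": 2,"hand": 0.6},{"x": 0.5,"y": -1,"yaw": -40,"z": 2,"hand": 0.6},{"x": 1,"y": -2,"yaw": -50,"z": 2,"hand": 0.6},{"x": 1.1,"y": -3,"yaw": -60,"z": 2,"hand": 0.6},{"x": 1.1,"y": -4,"yaw": -70,"z": 2,"hand": 0.6},{"x": 1.1,"y": -4.6,"yaw": -80,"z": 1,"hand": 0.6},{"x": 1.1,"y": -4.6,"yaw": -90,"z": -2,"hand": 0.6},{"x": 1.1,"y": -4.6,"yaw": -90,"z": -2,"hand": 0.6}]'

```text
clock: 18.27
position: [0.5852, 0.2039, 0.0683]
ee_rot: [-2.055, -2.374, 0.004]
force: [-0.1, -0.1, 0.2]
width: 0.798
gripper_force: 0.0
```

Call:
apply_moves --motion '[{"x": 0,"y": -0.4,"yaw": 0,"z": -6,"hand": 0.6},{"x": 0,"y": -0.4,"yaw": 0,"z": -6,"hand": 0.6},{"x": 0,"y": -0.4,"yaw": 0,"z": -6,"hand": -0.3},{"x": 0,"y": -0.4,"yaw": 0,"z": -6,"hand": -0.3},{"x": 0,"y": -0.4,"yaw": 0,"z": -6,"hand": -0.3},{"x": 0,"y": -0.4,"yaw": 0,"z": -6,"hand": -0.3},{"x": 0,"y": -0.4,"yaw": 0,"z": -6,"hand": -0.3}]' --newtons 55

```text
clock: 19.15
position: [0.5869, 0.1996, 0.0105]
ee_rot: [-2.055, -2.376, -0.002]
force: [-2.6, 0.2, 7.7]
width: 0.43
gripper_force: 55.0
```

Gripped at a width of 40 mm. I'll push 29.5 mm further.

Call:
apply_moves --motion '[{"x": 0.1,"y": -0.7,"yaw": 0,"z": -0.1,"hand": -0.3},{"x": 0.2,"y": -1.4,"yaw": 0,"z": -0.1,"hand": -0.3},{"x": 0.3,"y": -2.1,"yaw": 0,"z": -0.1,"hand": -0.3},{"x": 0.4,"y": -2.9,"yaw": 0,"z": -0.1,"hand": -0.3},{"x": 0.4,"y": -2.9,"yaw": 0,"z": -0.1,"hand": -0.3}]'

```text
clock: 19.77
position: [0.5919, 0.1747, 0.0105]
ee_rot: [-2.05, -2.378, -0.01]
force: [-1.8, 10.2, 14.0]
width: 0.433
gripper_force: 54.9
```

Call:
apply_moves --motion '[{"x": 0.0,"y": -0.3,"yaw": 0,"z": -0.1,"hand": -0.3},{"x": 0.1,"y": -0.5,"yaw": 0,"z": -0.1,"hand": -0.3},{"x": 0.1,"y": -0.5,"yaw": 0,"z": -0.1,"hand": -0.3}]'

```text
clock: 20.15
position: [0.5925, 0.1735, 0.0104]
ee_rot: [-2.045, -2.377, -0.014]
force: [-6.0, 19.7, 25.8]
width: 0.433
gripper_force: 55.0
```

Call:
apply_moves --motion '[{"x": 0.0,"y": 0,"yaw": 0,"z": 0.3,"hand": -0.3},{"x": 0.0,"y": 0,"yaw": 0,"z": 0.4,"hand": -0.3},{"x": 0.0,"y": 0,"yaw": 0,"z": 0.4,"hand": -0.3}]'

```text
clock: 20.52
position: [0.5912, 0.1663, 0.0113]
ee_rot: [-2.053, -2.376, -0.0]
force: [0.4, 4.0, -4.4]
width: 0.429
gripper_force: 54.9
```

```bash
python3 - <<'E'
from h import *
s=observe();print(s["clock"],s["position"],s["width"],s["force"],s["ft_torque"])
im=get_image("side")
a=im[180:260,240:340];t=get_image("top")[90:250,170:330]
cv2.imwrite("pics/m6.png",np.hstack([cv2.resize(a,(480,384),interpolation=2),cv2.resize(t,(320,384),interpolation=2)]))
E
```

```text
20.525 [0.5911789  0.16626293 0.01133466] 0.42900839117728345 [ 0.43116522  4.00571056 -4.39801546] [ 1.02884383 -0.0076073   0.01867377]
```

View pics/m6.png

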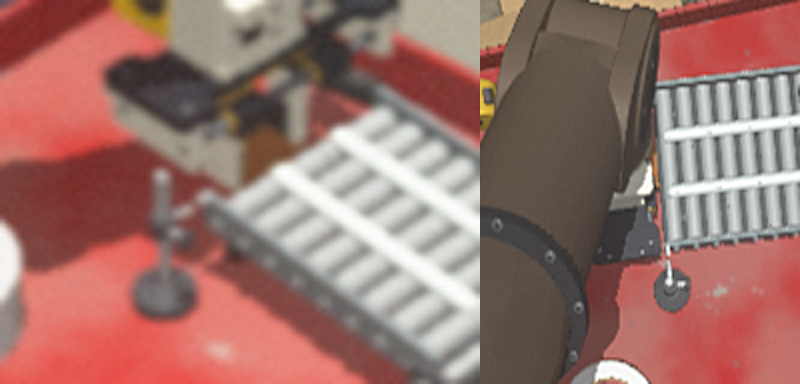

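Call:
apply_moves --motion '[{"x": 0,"y": 0,"yaw": 0,"z": 0,"hand": 0.6},{"x": 0,"y": 0,"yaw": 0,"z": 0,"hand": 0.6},{"x": 0,"y": 0,"yaw": 0,"z": 0,"hand": 0.6},{"x": 0,"y": 0,"yaw": 0,"z": 0,"hand": 0.6},{"x": 0,"y": 0,"yaw": 0,"z": 4,"hand": 0.6},{"x": 0,"y": 4,"yaw": 0,"z": 9,"hand": 0.6},{"x": -1,"y": 9,"yaw": 10,"z": 10,"hand": 0.6},{"x": -1.6,"y": 9,"yaw": 20,"z": 10,"hand": 0.6},{"x": -1.6,"y": 9,"yaw": 30,"z": 10,"hand": 0.6},{"x": -1.6,"y": 9,"yaw": 40,"z": 9,"hand": 0.6}]'

```text
clock: 21.88
position: [0.5761, 0.2554, 0.1023]
ee_rot: [1.109, 2.938, 0.002]
force: [0.6, 0.2, 0.1]
width: 0.804
gripper_force: 0.0
```

Call:
apply_moves --motion '[{"x": 0,"y": 0,"yaw": 10,"z": 0,"hand": 0.6},{"x": 0,"y": 0,"yaw": 20,"z": 0,"hand": 0.6},{"x": 0,"y": -0.8,"yaw": 30,"z": 0,"hand": 0.6},{"x": 0,"y": -0.8,"yaw": 40,"z": -1,"hand": 0.6},{"x": 0,"y": -0.8,"yaw": 50,"z": -1.2,"hand": 0.6},{"x": 0,"y": -0.8,"yaw": 50,"z": -1.2,"hand": 0.6}]'

```text
clock: 22.62
position: [0.5757, 0.2468, 0.0895]
ee_rot: [0.225, -3.133, -0.0]
force: [-0.1, -0.7, 0.7]
width: 0.797
gripper_force: 0.0
```

```bash
cat >> h.py <<'E'
def comps(im,u0,u1,v0,v1):
    g=im[v0:v1,u0:u1].astype(int);m=((g.min(2)>150)&(g.max(2)-g.min(2)<25)).astype(np.uint8)
    n,l,st,ce=cv2.connectedComponentsWithStats(m)
    for i in range(1,n):
        if st[i,4]>20:
            v,u=np.nonzero(l==i);b=u[v>=v.max()-1];t=u[v<=v.min()+1]
            print("comp",st[i,4],"rows",v.min()+v0,v.max()+v0,"bottom col",b.mean()+u0,"top col",t.mean()+u0)
E
python3 - <<'E'
from h import *
s=observe();print(s["clock"],s["position"],s["force"])
c=camera_model("wrist");im=get_image("wrist");cv2.imwrite("pics/w7.png",im);np.save("c7.npy",c["T"])
P=np.load("P.npy");print(proj(c,tw(P,(-89,185,56))),proj(c,tw(P,(-85,185,56))))
comps(cv2.imread("pics/w5.png"),15,90,40,112);print();comps(im,15,90,40,112)
E
```

```text
22.625 [0.57568076 0.24676846 0.0894959 ] [-0.09758356 -0.68213828  0.6985538 ]
[47.73411356 83.83495766] [49.0848081  91.60092396]
comp 236 rows 51 83 bottom col 43.733333333333334 top col 37.285714285714285
comp 377 rows 92 111 bottom col 38.75257731958763 top col 55.0

comp 232 rows 50 82 bottom col 46.230769230769226 top col 40.2
comp 347 rows 90 111 bottom col 34.25316455696203 top col 44.266666666666666
```

```bash
python3 - <<'E'
from h import *
P=np.load("P.npy");K=camera_model("wrist")["camera_matrix"]
print(hts({"camera_matrix":K,"T":np.load("c5.npy")},[(43.8,83.2),(55.2,91.8)],P))
print(hts({"camera_matrix":K,"T":np.load("c7.npy")},[(46.2,82.2),(44.3,89.8)],P))
im=cv2.imread("pics/w7.png");cv2.imwrite("pics/w7c.png",cv2.resize(im[30:130,10:130],None,fx=6,fy=6,interpolation=2))
E
```

```text
[(np.float64(56.7), [-89.5, 185.0]), (np.float64(48.4), [-85.7, 185.0])]
[(np.float64(57.0), [-89.7, 185.0]), (np.float64(59.6), [-85.6, 185.0])]
```

View pics/w7c.png

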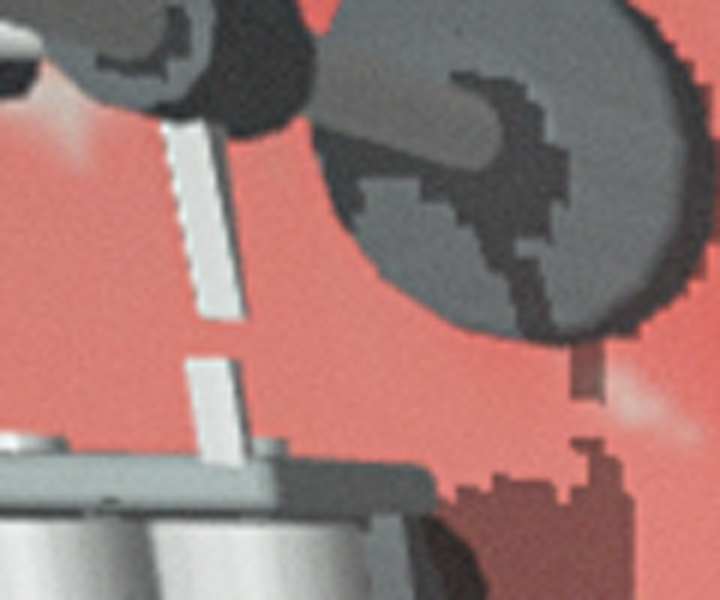

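The tab at (215,358) is now 2.6 mm above the pointer at (220,318). I'll regrip and pull the wedge out about 9 mm.

Call:
apply_moves --motion '[{"x": 0,"y": 1,"yaw": -10,"z": 2,"hand": 0.6},{"x": 0,"y": 1,"yaw": -20,"z": 2,"hand": 0.6},{"x": 0,"y": 0,"yaw": -30,"z": 2,"hand": 0.6},{"x": 0.5,"y": -1,"yaw": -40,"z": 2,"hand": 0.6},{"x": 1,"y": -2,"yaw": -50,"z": 2,"hand": 0.6},{"x": 1.1,"y": -3,"yaw": -60,"z": 2,"hand": 0.6},{"x": 1.3,"y": -4,"yaw": -70,"z": 2,"hand": 0.6},{"x": 1.5,"y": -6,"yaw": -80,"z": 1,"hand": 0.6},{"x": 1.5,"y": -7.5,"yaw": -90,"z": -2,"hand": 0.6},{"x": 1.5,"y": -7.5,"yaw": -90,"z": -2,"hand": 0.6}]'

```text
clock: 23.92
position: [0.5894, 0.171, 0.0683]
ee_rot: [-2.059, -2.372, 0.005]
force: [-0.7, 0.7, 0.9]
width: 0.802
gripper_force: 0.0
```

Call:
apply_moves --motion '[{"x": 0,"y": 0,"yaw": 0,"z": -3,"hand": 0.6},{"x": 0,"y": 0,"yaw": 0,"z": -5.7,"hand": 0.6},{"x": 0,"y": 0,"yaw": 0,"z": -5.7,"hand": 0.6}]'

```text
clock: 24.3
position: [0.5898, 0.1732, 0.0121]
ee_rot: [-2.051, -2.378, 0.002]
force: [-1.1, -0.2, -0.4]
width: 0.798
gripper_force: 0.0
```

Call:
apply_moves --motion '[{"x": 0,"y": 0,"yaw": 0,"z": 0,"hand": -0.3},{"x": 0,"y": 0,"yaw": 0,"z": 0,"hand": -0.3},{"x": 0,"y": 0,"yaw": 0,"z": 0,"hand": -0.3},{"x": 0,"y": 0,"yaw": 0,"z": 0,"hand": -0.3},{"x": 0,"y": 0,"yaw": 0,"z": 0,"hand": -0.3}]' --newtons 50

```text
clock: 24.92
position: [0.5907, 0.1724, 0.0131]
ee_rot: [-2.055, -2.376, -0.001]
force: [-2.2, -0.5, 5.7]
width: 0.431
gripper_force: 50.0
```

Call:
apply_moves --motion '[{"x": -0.1,"y": 0.4,"yaw": 0,"z": 0.1,"hand": -0.3},{"x": -0.1,"y": 0.8,"yaw": 0,"z": 0.1,"hand": -0.3},{"x": -0.1,"y": 0.9,"yaw": 0,"z": 0.1,"hand": -0.3},{"x": -0.1,"y": 0.9,"yaw": 0,"z": 0.1,"hand": -0.3}]'

```text
clock: 25.42
position: [0.5892, 0.1814, 0.0133]
ee_rot: [-2.054, -2.376, 0.001]
force: [-1.2, -0.4, -3.4]
width: 0.43
gripper_force: 50.0
```

Call:
apply_moves --motion '[{"x": 0,"y": 0,"yaw": 0,"z": 0,"hand": 0.6},{"x": 0,"y": 0,"yaw": 0,"z": 0,"hand": 0.6},{"x": 0,"y": 0,"yaw": 0,"z": 0,"hand": 0.6},{"x": 0,"y": 0,"yaw": 0,"z": 0,"hand": 0.6},{"x": 0,"y": 0,"yaw": 0,"z": 4,"hand": 0.6},{"x": 0,"y": 4,"yaw": 0,"z": 9,"hand": 0.6},{"x": -1,"y": 7,"yaw": 10,"z": 10,"hand": 0.6},{"x": -1.4,"y": 7,"yaw": 20,"z": 10,"hand": 0.6},{"x": -1.4,"y": 7,"yaw": 30,"z": 10,"hand": 0.6},{"x": -1.4,"y": 7,"yaw": 40,"z": 9,"hand": 0.6}]'

```text
clock: 26.68
position: [0.5761, 0.2516, 0.1043]
ee_rot: [1.109, 2.938, 0.002]
force: [0.0, -0.6, -0.1]
width: 0.801
gripper_force: 0.0
```

Call:
apply_moves --motion '[{"x": 0,"y": 0,"yaw": 10,"z": 0,"hand": 0.6},{"x": 0,"y": 0,"yaw": 20,"z": 0,"hand": 0.6},{"x": 0,"y": -0.5,"yaw": 30,"z": 0,"hand": 0.6},{"x": 0,"y": -0.5,"yaw": 40,"z": -1,"hand": 0.6},{"x": 0,"y": -0.5,"yaw": 50,"z": -1.4,"hand": 0.6},{"x": 0,"y": -0.5,"yaw": 50,"z": -1.4,"hand": 0.6}]'

```text
clock: 27.42
position: [0.5756, 0.2458, 0.0894]
ee_rot: [0.225, -3.133, -0.0]
force: [0.4, -1.0, -0.3]
width: 0.798
gripper_force: 0.0
```

```bash
python3 - <<'E'
from h import *
s=observe();print(s["clock"],s["position"],s["force"])
c=camera_model("wrist");im=get_image("wrist");cv2.imwrite("pics/w8.png",im);np.save("c8.npy",c["T"])
P=np.load("P.npy");print(proj(c,tw(P,(-89,185,56))),proj(c,tw(P,(-85,185,56))))
comps(im,15,90,40,112)
E
```

```text
27.425 [0.5755665  0.24583378 0.08941792] [ 0.40041661 -0.97976146 -0.32220206]
[49.33544596 84.30060604] [50.67505111 92.06428848]
comp 233 rows 51 83 bottom col 48.0 top col 42.08333333333333
comp 330 rows 91 111 bottom col 36.5 top col 50.0
comp 21 rows 103 105 bottom col 18.0 top col 18.0
```

```bash
python3 - <<'E'
from h import *
P=np.load("P.npy");K=camera_model("wrist")["camera_matrix"]
print(hts({"camera_matrix":K,"T":np.load("c8.npy")},[(48,83.2),(50,90.8)],P))
# centerlines, sub-pixel: mean col per row
for f,cn,pr,tr in(("w5","c5",(70,82),(93,99)),("w7","c7",(70,82),(91,97)),("w8","c8",(70,82),(92,98))):
    im=cv2.imread(f"pics/{f}.png").astype(int);c={"camera_matrix":K,"T":np.load(cn+".npy")}
    o=[]
    for r in(pr,tr):
        L=[]
        for v in range(*r):
            row=im[v,20:80];m=(row.min(1)>150)&(row.max(1)-row.min(1)<25);u=np.nonzero(m)[0]+20
            L.append((v,u.mean(),len(u)))
        L=np.array(L);o.append(np.polyfit(L[:,0],L[:,1],1));print(L[:,2].astype(int).tolist())
    vp,vt=pr[1]+.5,tr[0]-.5
    print(f,hts(c,[(np.polyval(o[0],vp),vp),(np.polyval(o[1],vt),vt)],P))
E
```

```text
[(np.float64(56.9), [-89.5, 185.0]), (np.float64(56.4), [-85.6, 185.0])]
[7, 7, 8, 7, 7, 7, 7, 8, 7, 7, 7, 7]
[7, 7, 8, 7, 7, 7]
w5 [(np.float64(56.8), [-89.8, 185.0]), (np.float64(48.8), [-85.3, 185.0])]
[7, 7, 8, 7, 7, 7, 7, 8, 7, 7, 7, 7]
[8, 8, 7, 7, 7, 7]
w7 [(np.float64(56.8), [-89.6, 185.0]), (np.float64(59.6), [-85.3, 185.0])]
[7, 7, 7, 7, 7, 7, 7, 7, 7, 8, 7, 7]
[7, 7, 7, 7, 8, 7]
w8 [(np.float64(56.7), [-89.9, 185.0]), (np.float64(56.7), [-85.2, 185.0])]
```

The tab is now level with the pointer to within about 0.3 mm, so the bed is set. Next I'll fly to the tubes and measure them.

Call:
apply_moves --motion '[{"x": 0,"y": 0,"yaw": 0,"z": 6,"hand": 1},{"x": -1,"y": -4,"yaw": 0,"z": 11,"hand": 1},{"x": -3,"y": -10,"yaw": 0,"z": 12,"hand": 1},{"x": -5,"y": -16,"yaw": 0,"z": 12,"hand": 1},{"x": -6,"y": -22,"yaw": 0,"z": 12,"hand": 1},{"x": -8,"y": -28,"yaw": 0,"z": 12,"hand": 1},{"x": -9,"y": -34,"yaw": 0,"z": 12,"hand": 1},{"x": -9.6,"y": -37.6,"yaw": 0,"z": 12,"hand": 1},{"x": -9.6,"y": -37.6,"yaw": 0,"z": 12,"hand": 1}]'

```text
clock: 28.6
position: [0.4789, -0.1332, 0.2102]
ee_rot: [-0.212, 3.133, -0.001]
force: [0.7, 1.0, -0.7]
width: 0.998
gripper_force: 0.0
```

```bash
cat > tube.py <<'E'
from h import *
s=observe();R=cv2.Rodrigues(s["ee_rot"])[0];print(s["clock"],s["position"],np.degrees(np.arctan2(R[1,1],R[0,1])),s["joints"].round(2))
c=camera_model("wrist");im=get_image("wrist");cv2.imwrite("pics/wt_%d.png"%(s["clock"]*100),im)
for d in silhouettes("tube_a_mid","wrist")[:5]:
    m=d["mask"].astype(np.uint8);k,_=cv2.findContours(m,0,2);k=max(k,key=cv2.contourArea)[:,0]
    w=np.array([ray(c,*q,.025)[:2] for q in k]).astype(np.float32)*1000
    b=cv2.boxPoints(cv2.minAreaRect(w));e=[b[1]-b[0],b[2]-b[1]];L=max(e,key=np.linalg.norm)
    print(round(d["p"],2),np.round(d["rect"]),"centre",b.mean(0).round(1),"size",[np.linalg.norm(x).round(1) for x in e],"dir",np.degrees(np.arctan2(L[1],L[0])).round(1)%180)
E
python3 tube.py
```

```text
28.6 [ 0.47892148 -0.13315876  0.21022302] 97.72870971761724 [-0.2   0.25  0.45  1.93 -0.13  0.99  2.01]
0.77 [294. 101. 338. 210.] centre [442.3 -99.9] size [np.float32(28.0), np.float32(111.3)] dir 17.8
```

Call:
apply_moves --motion '[{"x": -3.7,"y": 3.4,"yaw": 10,"z": -3,"hand": 0.3},{"x": -3.7,"y": 3.4,"yaw": 10,"z": -9,"hand": 0.3},{"x": -3.7,"y": 3.4,"yaw": 10,"z": -14,"hand": 0.3},{"x": -3.7,"y": 3.4,"yaw": 10,"z": -18,"hand": 0.3},{"x": -3.7,"y": 3.4,"yaw": 10,"z": -20.1,"hand": 0.3},{"x": -3.7,"y": 3.4,"yaw": 10,"z": -20.1,"hand": 0.3},{"x": -3.7,"y": 3.4,"yaw": 10,"z": -20.1,"hand": -0.7},{"x": -3.7,"y": 3.4,"yaw": 10,"z": -20.1,"hand": -0.7},{"x": -3.7,"y": 3.4,"yaw": 10,"z": -20.1,"hand": -0.7},{"x": -3.7,"y": 3.4,"yaw": 10,"z": -20.1,"hand": -0.7}]' --newtons 45

```text
clock: 29.95
position: [0.4432, -0.096, 0.0091]
ee_rot: [-0.499, 3.1, -0.001]
force: [-0.4, 1.4, 6.6]
width: 0.267
gripper_force: 45.2
```

Call:
apply_moves --motion '[{"x": 0,"y": 0,"yaw": 0,"z": 0,"hand": -0.7},{"x": 0,"y": 0,"yaw": 0,"z": 0,"hand": -0.7}]'

```text
clock: 30.2
position: [0.4432, -0.0959, 0.0091]
ee_rot: [-0.499, 3.1, -0.0]
force: [-0.1, -0.4, 7.6]
width: 0.265
gripper_force: 45.0
```

Call:
apply_moves --motion '[{"x": 0,"y": 0,"yaw": 0,"z": 4,"hand": -0.7},{"x": 1,"y": 1,"yaw": -10,"z": 9,"hand": -0.7},{"x": 2.5,"y": 3,"yaw": -20,"z": 11,"hand": -0.7},{"x": 4,"y": 5,"yaw": -30,"z": 11,"hand": -0.7},{"x": 5.5,"y": 7,"yaw": -40,"z": 11,"hand": -0.7},{"x": 7,"y": 9,"yaw": -50,"z": 11,"hand": -0.7},{"x": 8.5,"y": 10.5,"yaw": -60,"z": 11,"hand": -0.7},{"x": 10,"y": 11.5,"yaw": -70,"z": 11,"hand": -0.7},{"x": 11,"y": 12.4,"yaw": -80,"z": 11,"hand": -0.7},{"x": 11,"y": 12.4,"yaw": -90,"z": 11,"hand": -0.7}]'

```text
clock: 31.45
position: [0.5529, 0.0294, 0.1182]
ee_rot: [-1.845, -2.542, 0.0]
force: [-0.1, -0.5, -2.7]
width: 0.268
gripper_force: 45.0
```

Call:
apply_moves --motion '[{"x": 0,"y": 0,"yaw": -10,"z": 0,"hand": -0.7},{"x": 0,"y": 0,"yaw": -10,"z": 0,"hand": -0.7}]'

```text
clock: 31.7
position: [0.5522, 0.0284, 0.1182]
ee_rot: [-2.053, -2.377, 0.002]
force: [0.6, -0.5, -1.6]
width: 0.267
gripper_force: 45.0
```

```bash
cat > st.py <<'E'
from h import *
s=observe();R=cv2.Rodrigues(s["ee_rot"])[0];P=np.load("P.npy");p=s["position"];d=p[:2]-P[:2];C,S=np.cos(P[2]),np.sin(P[2])
print(s["clock"],p,"table",(1e3*np.array([C*d[0]+S*d[1],-S*d[0]+C*d[1]])).round(1),"yaw",np.degrees(np.arctan2(R[1,1],R[0,1])).round(2),"tableyaw",np.degrees(P[2]).round(2),s["joints"].round(2),s["force"].round(1),s["width"].round(3))
E
python3 st.py; python3 - <<'E'
from h import *
im=get_image("side");t=get_image("top")
cv2.imwrite("pics/m9.png",np.hstack([cv2.resize(im[170:290,230:380],(480,384),interpolation=2),cv2.resize(t[90:250,230:390],(320,384),interpolation=2)]))
E
```

```text
Traceback (most recent call last):
  File "st.py", line 3, in <module>
    print(s["clock"],p,"table",(1e3*np.array([C*d[0]+S*d[1],-S*d[0]+C*d[1]])).round(1),"yaw",np.degrees(np.arctan2(R[1,1],R[0,1])).round(2),"tableyaw",np.degrees(P[2]).round(2),s["joints"].round(2),s["force"].round(1),s["width"].round(3))
                                                                                                                                                                                                                          ^^^^^^^^^^^^^^^^
AttributeError: 'float' object has no attribute 'round'
```

View pics/m9.png

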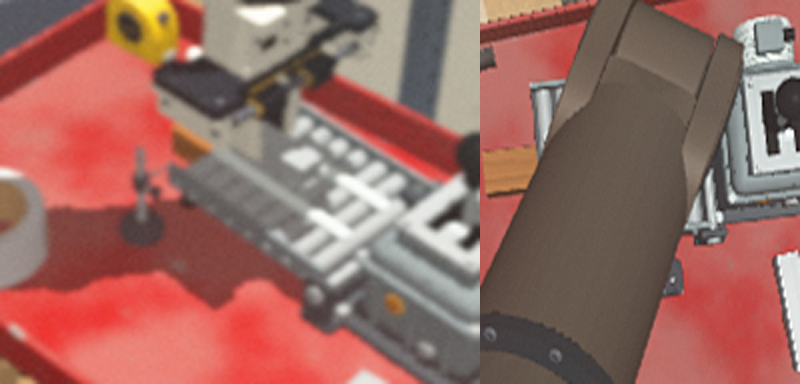

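The tube is held above the near lane. I'll lower it in.

Call:
apply_moves --motion '[{"x": 0.1,"y": 0,"yaw": 0,"z": -3,"hand": -0.7},{"x": 0.1,"y": 0,"yaw": 0,"z": -5,"hand": -0.7},{"x": 0.1,"y": 0,"yaw": 0,"z": -5.6,"hand": -0.7},{"x": 0.1,"y": 0,"yaw": 0,"z": -5.9,"hand": -0.7},{"x": 0.1,"y": 0,"yaw": 0,"z": -5.9,"hand": -0.7}]'

```text
clock: 32.42
position: [0.5538, 0.0281, 0.0602]
ee_rot: [2.054, 2.377, 0.001]
force: [-0.2, -0.1, 0.6]
width: 0.271
gripper_force: 45.0
```

Call:
apply_moves --motion '[{"x": 0,"y": 0,"yaw": 0,"z": -0.1,"hand": -0.7},{"x": 0,"y": 0,"yaw": 0,"z": -0.2,"hand": -0.7},{"x": 0,"y": 0,"yaw": 0,"z": -0.2,"hand": -0.7}]'

```text
clock: 32.8
position: [0.5541, 0.028, 0.0596]
ee_rot: [2.055, 2.376, 0.003]
force: [-7.9, -0.4, 21.8]
width: 0.269
gripper_force: 45.0
```

Call:
apply_moves --motion '[{"x": 0,"y": 0,"yaw": 0,"z": 0.2,"hand": -0.7},{"x": 0,"y": 0,"yaw": 0,"z": 0.2,"hand": -0.1},{"x": 0,"y": 0,"yaw": 0,"z": 0.2,"hand": -0.1},{"x": 0,"y": 0,"yaw": 0,"z": 0.2,"hand": -0.1},{"x": 0,"y": 0,"yaw": 0,"z": 2.5,"hand": -0.1},{"x": 0,"y": 0,"yaw": 0,"z": 7,"hand": -0.1},{"x": -3,"y": -4,"yaw": 10,"z": 10,"hand": 0.3},{"x": -7,"y": -8,"yaw": 20,"z": 12,"hand": 1},{"x": -9,"y": -13,"yaw": 30,"z": 14,"hand": 1},{"x": -9,"y": -16,"yaw": 40,"z": 15,"hand": 1}]'

```text
clock: 34.05
position: [0.4622, -0.1341, 0.2089]
ee_rot: [1.113, 2.937, 0.002]
force: [0.5, -0.0, 0.2]
width: 0.836
gripper_force: 0.0
```

Call:
apply_moves --motion '[{"x": 1.5,"y": -3,"yaw": 10,"z": 0,"hand": 1},{"x": 2,"y": -5,"yaw": 20,"z": 0,"hand": 1},{"x": 2,"y": -5,"yaw": 30,"z": 0,"hand": 1},{"x": 2,"y": -5,"yaw": 40,"z": 0,"hand": 1},{"x": 2,"y": -5,"yaw": 50,"z": 0,"hand": 1},{"x": 2,"y": -5,"yaw": 50,"z": 0,"hand": 1}]'

```text
clock: 34.8
position: [0.4835, -0.182, 0.2076]
ee_rot: [-0.225, 3.133, 0.0]
force: [0.4, 0.1, -0.4]
width: 0.998
gripper_force: 0.0
```

```bash
sed -i 's/s\["width"\].round(3)/s["width"]/' st.py; python3 st.py; python3 tube.py; python3 - <<'E'
from h import *
t=get_image("top");cv2.imwrite("pics/top10.png",t);c=camera_model("top");P=np.load("P.npy")
for d in silhouettes("tube_a_mid","top")[:5]:print(round(d["p"],2),d["rect"])
C,S=np.cos(P[2]),np.sin(P[2])
for d in silhouettes("tube_a_mid","top")[:5]:
    k=max(cv2.findContours(d["mask"].astype(np.uint8),0,2)[0],key=cv2.contourArea)[:,0]
    for z in(.025,.074):
        w=np.array([ray(c,*q,z)[:2] for q in k]).astype(np.float32)*1000;b=cv2.boxPoints(cv2.minAreaRect(w));e=[b[1]-b[0],b[2]-b[1]];L=max(e,key=np.linalg.norm);m=b.mean(0);dd=m-P[:2]*1e3
        print(z,m.round(1),"table",(C*dd[0]+S*dd[1]).round(1),(-S*dd[0]+C*dd[1]).round(1),[round(float(np.linalg.norm(x)),1) for x in e],"dir",round(float(np.degrees(np.arctan2(L[1],L[0]))%180),1))
E
```

```text
34.8 [ 0.48354685 -0.18196406  0.20758136] table [-151.7 -100.1] yaw 98.21 tableyaw 8.29 [-0.21  0.3   0.6   1.9  -0.2   1.    2.19] [ 0.4  0.1 -0.4] 0.997784697934442
34.8 [ 0.48354685 -0.18196406  0.20758136] 98.20638163718043 [-0.21  0.3   0.6   1.9  -0.2   1.    2.19]
0.87 [279.0, 168.8, 329.3, 185.8]
0.29 [264.5, 202.9, 276.0, 210.9]
0.025 [558.1  25.4] table -48.0 94.3 [117.0, 31.5] dir 98.2
0.074 [550.8  27.3] table -55.0 97.2 [111.9, 30.1] dir 98.2
0.025 [485.1  97.9] table -109.8 176.5 [19.1, 8.1] dir 107.4
0.074 [480.9  96.6] table -114.1 175.9 [18.3, 7.7] dir 107.4
```

Tube A is in the near lane, at table (-54, 97) and parallel to it. Next I'll locate tube B by colour, since the network misses it.

```bash
python3 - <<'E'
from h import *
im=cv2.imread("pics/wt_3480.png").astype(int);c=camera_model("wrist")
print(proj(c,[.4668,-.1697,.025]))
m=((im.max(2)-im.min(2)<30)&(im.min(2)>60)).astype(np.uint8);m[240:]=0
n,l,st,ce=cv2.connectedComponentsWithStats(m)
for i in range(1,n):
    if st[i,4]>800:
        k=max(cv2.findContours((l==i).astype(np.uint8),0,2)[0],key=cv2.contourArea)[:,0]
        w=np.array([ray(c,*q,.025)[:2] for q in k]).astype(np.float32)*1000;b=cv2.boxPoints(cv2.minAreaRect(w));e=[b[1]-b[0],b[2]-b[1]];L=max(e,key=np.linalg.norm)
        print(st[i],b.mean(0).round(1),[round(float(np.linalg.norm(x)),1) for x in e],round(float(np.degrees(np.arctan2(L[1],L[0]))%180),1))
E
```

```text
[ WARN:0@0.113] global loadsave.cpp:275 findDecoder imread_('pics/wt_3480.png'): can't open/read file: check file path/integrity
Traceback (most recent call last):
AttributeError: 'NoneType' object has no attribute 'astype'
```

```bash
ls pics/wt*; python3 - <<'E'
from h import *
import glob
im=cv2.imread("pics/wt_3479.png").astype(int);c=camera_model("wrist")
print(proj(c,[.4668,-.1697,.025]))
m=((im.max(2)-im.min(2)<30)&(im.min(2)>60)).astype(np.uint8);m[240:]=0
n,l,st,ce=cv2.connectedComponentsWithStats(m)
for i in range(1,n):
    if st[i,4]>800:
        k=max(cv2.findContours((l==i).astype(np.uint8),0,2)[0],key=cv2.contourArea)[:,0]
        w=np.array([ray(c,*q,.025)[:2] for q in k]).astype(np.float32)*1000;b=cv2.boxPoints(cv2.minAreaRect(w));e=[b[1]-b[0],b[2]-b[1]];L=max(e,key=np.linalg.norm)
        print(st[i],b.mean(0).round(1),[round(float(np.linalg.norm(x)),1) for x in e],round(float(np.degrees(np.arctan2(L[1],L[0]))%180),1))
E
```

```text
pics/wt_2860.png
pics/wt_3479.png
[292.02920576 175.3707276 ]
[   0    0  180  240 7551] [ 461.8 -365.3] [199.6, 167.2] 147.3
[ 285    0  266   48 7754] [309.8 -77.6] [243.5, 39.3] 98.2
[ 276  120   32  106 2489] [ 465.8 -169.5] [25.1, 109.7] 13.1
[ 512  201   48   39 1074] [476.9 102.3] [57.7, 39.4] 91.1
```

Call:
apply_moves --motion '[{"x": -1.8,"y": 1.2,"yaw": 5,"z": -4,"hand": 0.3},{"x": -1.8,"y": 1.2,"yaw": 5,"z": -9,"hand": 0.3},{"x": -1.8,"y": 1.2,"yaw": 5,"z": -14,"hand": 0.3},{"x": -1.8,"y": 1.2,"yaw": 5,"z": -18,"hand": 0.3},{"x": -1.8,"y": 1.2,"yaw": 5,"z": -19.8,"hand": 0.3},{"x": -1.8,"y": 1.2,"yaw": 5,"z": -19.8,"hand": 0.3},{"x": -1.8,"y": 1.2,"yaw": 5,"z": -19.8,"hand": -0.7},{"x": -1.8,"y": 1.2,"yaw": 5,"z": -19.8,"hand": -0.7},{"x": -1.8,"y": 1.2,"yaw": 5,"z": -19.8,"hand": -0.7},{"x": -1.8,"y": 1.2,"yaw": 5,"z": -19.8,"hand": -0.7}]' --newtons 45

```text
clock: 36.3
position: [0.466, -0.1697, 0.01]
ee_rot: [-0.364, 3.12, -0.0]
force: [-0.1, 2.0, 4.7]
width: 0.269
gripper_force: 45.3
```

Call:
apply_moves --motion '[{"x": 0,"y": 0,"yaw": 0,"z": 0,"hand": -0.7},{"x": 0,"y": 0,"yaw": 0,"z": 0,"hand": -0.7}]'

```text
clock: 36.55
position: [0.466, -0.1697, 0.01]
ee_rot: [-0.363, 3.12, 0.0]
force: [-0.9, 0.4, 6.1]
width: 0.269
gripper_force: 45.0
```

```bash
python3 st.py
```

```text
36.55 [ 0.46595414 -0.16974035  0.01001799] table [-167.3  -85.5] yaw 103.29 tableyaw 8.29 [-0.06  0.56  0.41  2.12 -0.42  0.54  2.46] [-0.9  0.4  6.1] 0.26944238246194846
```

Call:
apply_moves --motion '[{"x": 0,"y": 0,"yaw": 0,"z": 4,"hand": -0.7},{"x": 0,"y": 2,"yaw": -10,"z": 9,"hand": -0.7},{"x": 0,"y": 6,"yaw": -20,"z": 12,"hand": -0.7},{"x": 0,"y": 11,"yaw": -30,"z": 13,"hand": -0.7},{"x": 2,"y": 15,"yaw": -40,"z": 13,"hand": -0.7},{"x": 5,"y": 18,"yaw": -50,"z": 13,"hand": -0.7},{"x": 9,"y": 21,"yaw": -60,"z": 13,"hand": -0.7},{"x": 13,"y": 21.3,"yaw": -70,"z": 13,"hand": -0.7},{"x": 17,"y": 21.3,"yaw": -80,"z": 13,"hand": -0.7},{"x": 19,"y": 21.3,"yaw": -90,"z": 13,"hand": -0.7}]'

```text
clock: 37.8
position: [0.6571, 0.0435, 0.1389]
ee_rot: [1.955, 2.459, -0.001]
force: [-0.1, 0.4, -1.3]
width: 0.263
gripper_force: 45.0
```

Call:
apply_moves --motion '[{"x": 0,"y": 0,"yaw": -5,"z": 0,"hand": -0.7},{"x": 0,"y": 0,"yaw": -5,"z": 0,"hand": -0.7}]'

```text
clock: 38.05
position: [0.6553, 0.0432, 0.1388]
ee_rot: [-2.054, -2.377, 0.002]
force: [-0.4, 0.0, -1.7]
width: 0.267
gripper_force: 45.0
```

```bash
python3 st.py
```

```text
38.05 [0.65526568 0.04321926 0.13882454] table [50.7 97.9] yaw 8.33 tableyaw 8.29 [-0.71  0.73  0.95  1.64 -0.64  1.12  0.56] [-0.4  0.  -1.7] 0.26666005911452095
```

Call:
apply_moves --motion '[{"x": 0.1,"y": 0,"yaw": 0,"z": -4,"hand": -0.7},{"x": 0.1,"y": 0,"yaw": 0,"z": -6.8,"hand": -0.7},{"x": 0.1,"y": 0,"yaw": 0,"z": -7.5,"hand": -0.7},{"x": 0.1,"y": 0,"yaw": 0,"z": -7.8,"hand": -0.7},{"x": 0.1,"y": 0,"yaw": 0,"z": -7.8,"hand": -0.7}]'

```text
clock: 38.67
position: [0.6572, 0.0431, 0.0626]
ee_rot: [2.054, 2.376, 0.002]
force: [-0.9, 0.4, -1.0]
width: 0.268
gripper_force: 45.0
```

Call:
apply_moves --motion '[{"x": 0,"y": 0,"yaw": 0,"z": -0.1,"hand": -0.7},{"x": 0,"y": 0,"yaw": 0,"z": -0.1,"hand": -0.7},{"x": 0,"y": 0,"yaw": 0,"z": -0.1,"hand": -0.7}]'

```text
clock: 39.05
position: [0.6571, 0.0432, 0.0612]
ee_rot: [2.054, 2.376, 0.001]
force: [0.1, -0.3, 0.6]
width: 0.27
gripper_force: 45.0
```

Light contact. I'll release and go up, then over to the viewing pose near the pointer to check.

Call:
apply_moves --motion '[{"x": 0,"y": 0,"yaw": 0,"z": -0.05,"hand": -0.1},{"x": 0,"y": 0,"yaw": 0,"z": -0.05,"hand": -0.1},{"x": 0,"y": 0,"yaw": 0,"z": -0.05,"hand": -0.1},{"x": 0,"y": 0,"yaw": 0,"z": -0.05,"hand": -0.1},{"x": 0,"y": 0,"yaw": 0,"z": 2.5,"hand": -0.1},{"x": 0,"y": 0,"yaw": 0,"z": 8,"hand": -0.1},{"x": 0,"y": 5,"yaw": 10,"z": 10,"hand": 0.3},{"x": -2,"y": 10,"yaw": 20,"z": 10,"hand": 0.6},{"x": -5,"y": 15,"yaw": 30,"z": 9,"hand": 0.6},{"x": -8,"y": 20,"yaw": 40,"z": 7,"hand": 0.6}]'

```text
clock: 40.3
position: [0.5763, 0.2449, 0.1311]
ee_rot: [1.109, 2.938, 0.002]
force: [-0.0, 0.8, 0.0]
width: 0.794
gripper_force: 0.0
```

Call:
apply_moves --motion '[{"x": 0,"y": 0,"yaw": 10,"z": 0,"hand": 0.6},{"x": 0,"y": 0,"yaw": 20,"z": 0,"hand": 0.6},{"x": 0,"y": 0.3,"yaw": 30,"z": -1,"hand": 0.6},{"x": 0,"y": 0.3,"yaw": 40,"z": -3,"hand": 0.6},{"x": 0,"y": 0.3,"yaw": 50,"z": -4,"hand": 0.6},{"x": 0,"y": 0.3,"yaw": 50,"z": -4,"hand": 0.6}]'

```text
clock: 41.05
position: [0.5762, 0.2458, 0.0901]
ee_rot: [0.225, -3.132, 0.0]
force: [-0.2, 0.4, 0.2]
width: 0.8
gripper_force: 0.0
```

```bash
cat > chk.py <<'E'
from h import *
P=np.load("P.npy");C,S=np.cos(P[2]),np.sin(P[2])
c=camera_model("wrist");im=get_image("wrist");cv2.imwrite("pics/wchk.png",im)
comps(im,15,90,40,125);im=im.astype(int)
t=get_image("top");cv2.imwrite("pics/topchk.png",t);ct=camera_model("top")
for d in silhouettes("tube_a_mid","top")[:5]:
    k=max(cv2.findContours(d["mask"].astype(np.uint8),0,2)[0],key=cv2.contourArea)[:,0]
    w=np.array([ray(ct,*q,.074)[:2] for q in k]).astype(np.float32)*1000;b=cv2.boxPoints(cv2.minAreaRect(w));e=[b[1]-b[0],b[2]-b[1]];m=b.mean(0);dd=m-P[:2]*1e3
    print(round(d["p"],2),d["rect"],"table",(C*dd[0]+S*dd[1]).round(1),(-S*dd[0]+C*dd[1]).round(1),[round(float(np.linalg.norm(x)),1) for x in e])
for d in silhouettes("knob","top")[:1]:
    r=d["rect"];dd=ray(ct,(r[0]+r[2])/2,(r[1]+r[3])/2,.18)[:2]-P[:2];print("knob",d["p"],"table",C*dd[0]+S*dd[1],-S*dd[0]+C*dd[1])
E
python3 st.py;python3 chk.py
```

```text
41.05 [0.57624136 0.24578278 0.09006801] table [  1.7 309.8] yaw 98.21 tableyaw 8.29 [-0.83  0.62  0.52  1.75 -0.38  0.88  1.57] [-0.2  0.4  0.2] 0.8000901577221077
comp 228 rows 50 82 bottom col 50.166666666666664 top col 43.08333333333333
comp 398 rows 90 112 bottom col 40.322580645161295 top col 51.0
comp 23 rows 102 104 bottom col 18.5 top col 18.266666666666666
comp 148 rows 116 124 bottom col 23.25714285714286 top col 21.642857142857142
comp 230 rows 116 124 bottom col 55.25454545454546 top col 52.75
0.97 [276.9, 166.2, 327.9, 187.3] table -54.6 97.5 [111.4, 33.4]
0.58 [376.1, 123.3, 398.1, 143.4] table 22.6 -96.9 [40.9, 40.3]
knob 0.79 table -0.002101563756990438 -0.07172739003218741
```

```bash
python3 - <<'E'
from h import *
P=np.load("P.npy");c=camera_model("wrist");print(hts(c,[(50.1,82.2),(51,89.8)],P),hts(c,[(49.5,82.5),(51.3,90)],P))
im=get_image("side");t=get_image("top")
cv2.imwrite("pics/m11.png",np.hstack([cv2.resize(im[170:290,250:400],(480,400),interpolation=2),cv2.resize(t[90:220,240:344],(320,400),interpolation=2)]))
E
```

```text
[(np.float64(56.1), [-88.8, 185.0]), (np.float64(56.5), [-84.9, 185.0])] [(np.float64(56.7), [-88.6, 185.0]), (np.float64(56.3), [-84.8, 185.0])]
```

View pics/m11.png

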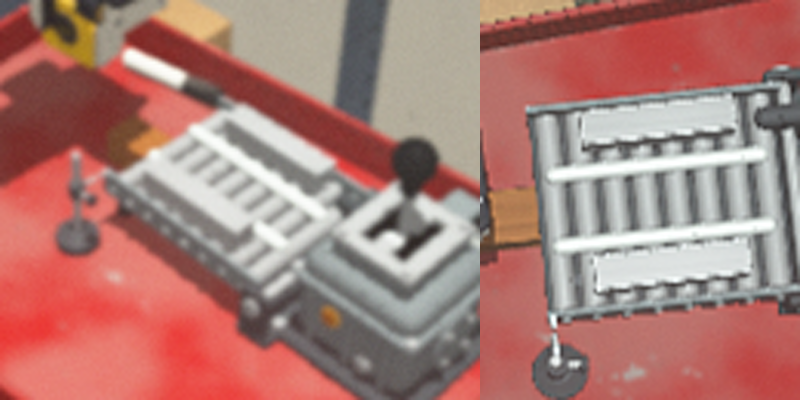

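Both tubes lie in the outer lanes on the rollers, at (657,125) and (672,267). The tab is level and the lever is upright in neutral. Now for the lever.

Call:
apply_moves --motion '[{"x": 0,"y": 0,"yaw": 0,"z": 6,"hand": 1},{"x": 0,"y": -4,"yaw": 0,"z": 10,"hand": 1},{"x": 1,"y": -9,"yaw": 0,"z": 14,"hand": 1},{"x": 2,"y": -15,"yaw": 0,"z": 15,"hand": 1},{"x": 3,"y": -21,"yaw": 0,"z": 15,"hand": 1},{"x": 4,"y": -27,"yaw": 0,"z": 15,"hand": 1},{"x": 5,"y": -33,"yaw": 0,"z": 15,"hand": 1},{"x": 5.4,"y": -37.7,"yaw": 0,"z": 15,"hand": 1},{"x": 5.4,"y": -37.7,"yaw": 0,"z": 15,"hand": 1}]'

```text
clock: 42.48
position: [0.6298, -0.1366, 0.2412]
ee_rot: [-0.214, 3.134, -0.004]
force: [-0.2, 0.6, 0.1]
width: 0.994
gripper_force: 0.0
```

```bash
python3 st.py; python3 - <<'E'
from h import *
P=np.load("P.npy");C,S=np.cos(P[2]),np.sin(P[2]);c=camera_model("wrist");im=get_image("wrist")
for d in silhouettes("knob","wrist")[:2]:
    r=d["rect"];w=ray(c,(r[0]+r[2])/2,(r[1]+r[3])/2,.18);dd=w[:2]-P[:2];print(d["p"],r,w,"table",C*dd[0]+S*dd[1],-S*dd[0]+C*dd[1])
E
```

```text
42.475 [ 0.62982106 -0.13658835  0.24120067] table [ -0.4 -76.3] yaw 97.8 tableyaw 8.29 [-0.29  0.51  0.65  1.54 -0.32  1.2   2.12] [-0.2  0.6  0.1] 0.9937615259043505
0.73 [261.7, 192.3, 310.9, 249.1] [ 0.62577513 -0.13187848  0.18      ] table -0.0037253240297389374 -0.07110131588648833
```

Call:
apply_moves --motion '[{"x": 0,"y": 0.4,"yaw": 0,"z": -4,"hand": 1},{"x": 0,"y": 0.4,"yaw": 0,"z": -7.8,"hand": 1},{"x": 0,"y": 0.4,"yaw": 0,"z": -7.8,"hand": 1},{"x": 0,"y": 0.4,"yaw": 0,"z": -7.8,"hand": -0.4},{"x": 0,"y": 0.4,"yaw": 0,"z": -7.8,"hand": -0.4},{"x": 0,"y": 0.4,"yaw": 0,"z": -7.8,"hand": -0.4},{"x": 0,"y": 0.4,"yaw": 0,"z": -7.8,"hand": -0.4},{"x": 0,"y": 0.4,"yaw": 0,"z": -7.8,"hand": -0.4},{"x": 0,"y": 0.4,"yaw": 0,"z": -7.8,"hand": -0.4},{"x": 0,"y": 0.4,"yaw": 0,"z": -7.8,"hand": -0.4}]' --newtons 12

```text
clock: 43.82
position: [0.6308, -0.1272, 0.1628]
ee_rot: [-0.227, 3.133, -0.001]
force: [0.4, -0.9, 1.2]
width: 0.386
gripper_force: 12.0
```

```bash
python3 st.py
```

```text
43.825 [ 0.63079398 -0.12717126  0.16279701] table [  1.9 -67.2] yaw 98.28 tableyaw 8.29 [-0.28  0.57  0.61  1.64 -0.36  1.05  2.16] [ 0.4 -0.9  1.2] 0.3857430245487233
```

Call:
apply_moves --motion '[{"x": -0.2,"y": 1.0,"yaw": 0,"z": -0.1,"hand": -0.4},{"x": -0.3,"y": 1.8,"yaw": 0,"z": -0.3,"hand": -0.4},{"x": -0.4,"y": 2.3,"yaw": 0,"z": -0.4,"hand": -0.4},{"x": -0.4,"y": 2.3,"yaw": 0,"z": -0.4,"hand": -0.4}]'

```text
clock: 44.32
position: [0.6268, -0.1033, 0.1587]
ee_rot: [-0.228, 3.133, -0.0]
force: [1.2, -1.9, 3.5]
width: 0.379
gripper_force: 12.0
```

```bash
python3 st.py
```

```text
44.325 [ 0.62683704 -0.10332559  0.15872992] table [  1.4 -43. ] yaw 98.33 tableyaw 8.29 [-0.32  0.56  0.61  1.66 -0.36  1.03  2.12] [ 1.2 -1.9  3.5] 0.37936031073813986
```

Call:
apply_moves --motion '[{"x": 0.8,"y": 0.1,"yaw": 0,"z": 0,"hand": -0.4},{"x": 1.6,"y": 0.2,"yaw": 0,"z": -0.1,"hand": -0.4},{"x": 2.5,"y": 0.4,"yaw": 0,"z": -0.2,"hand": -0.4},{"x": 3.4,"y": 0.5,"yaw": 0,"z": -0.5,"hand": -0.4},{"x": 4.2,"y": 0.6,"yaw": 0,"z": -0.7,"hand": -0.4},{"x": 4.5,"y": 0.65,"yaw": 0,"z": -0.8,"hand": -0.4},{"x": 4.5,"y": 0.65,"yaw": 0,"z": -0.8,"hand": -0.4}]'

```text
clock: 45.2
position: [0.6706, -0.0983, 0.15]
ee_rot: [0.225, -3.13, 0.001]
force: [-5.2, -5.2, 2.5]
width: 0.382
gripper_force: 12.0
```

```bash
python3 st.py
```

```text
45.2 [ 0.67061683 -0.09825496  0.14998032] table [ 45.5 -44.3] yaw 98.23 tableyaw 8.29 [-0.3   0.64  0.59  1.55 -0.39  1.07  2.11] [-5.2 -5.2  2.5] 0.3818636314850634
```

Call:
apply_moves --motion '[{"x": 0.4,"y": 0,"yaw": 0,"z": 0,"hand": -0.4},{"x": 0.4,"y": 0,"yaw": 0,"z": 0,"hand": -0.4},{"x": 0.2,"y": 0,"yaw": 0,"z": 0,"hand": -0.4}]'

```text
clock: 45.58
position: [0.6718, -0.0983, 0.1497]
ee_rot: [0.225, -3.129, 0.0]
force: [-7.2, -4.4, 3.1]
width: 0.38
gripper_force: 12.0
```

Call:
apply_moves --motion '[{"x": 0,"y": 0,"yaw": 0,"z": 0,"hand": 1},{"x": 0,"y": 0,"yaw": 0,"z": 0,"hand": 1},{"x": 0,"y": 0,"yaw": 0,"z": 0,"hand": 1},{"x": 0,"y": 0,"yaw": 0,"z": 0,"hand": 1},{"x": 0,"y": 0,"yaw": 0,"z": 5,"hand": 1},{"x": 0,"y": 0,"yaw": 0,"z": 10,"hand": 1},{"x": -4,"y": 0,"yaw": 0,"z": 10,"hand": 1},{"x": -8,"y": 5,"yaw": 0,"z": 10,"hand": 1},{"x": -8,"y": 10,"yaw": 0,"z": 10,"hand": 1}]'

```text
clock: 46.7
position: [0.5912, 0.0026, 0.2511]
ee_rot: [0.222, -3.133, -0.002]
force: [1.7, 0.2, 0.3]
width: 1.001
gripper_force: 0.0
```

Call:
apply_moves --motion '[{"x": 0,"y": 6,"yaw": 0,"z": 0,"hand": 0.6},{"x": -1,"y": 12,"yaw": 0,"z": 0,"hand": 0.6},{"x": -1,"y": 18,"yaw": 0,"z": 0,"hand": 0.6},{"x": -1.2,"y": 23,"yaw": 0,"z": -3,"hand": 0.6},{"x": -1.2,"y": 24.4,"yaw": 0,"z": -9,"hand": 0.6},{"x": -1.2,"y": 24.4,"yaw": 0,"z": -15,"hand": 0.6},{"x": -1.2,"y": 24.4,"yaw": 0,"z": -15.8,"hand": 0.6},{"x": -1.2,"y": 24.4,"yaw": 0,"z": -15.8,"hand": 0.6}]'

```text
clock: 47.7
position: [0.5826, 0.2464, 0.0939]
ee_rot: [-0.226, 3.132, 0.0]
force: [0.7, -0.7, -0.5]
width: 0.801
gripper_force: 0.0
```

```bash
python3 st.py; sed -i 's/,.18)\[:2\]/,.17)[:2]/' chk.py; python3 chk.py
```

```text
47.7 [0.5825594  0.24641711 0.09389685] table [  8.1 309.5] yaw 98.24 tableyaw 8.29 [-0.83  0.62  0.53  1.73 -0.38  0.9   1.57] [ 0.7 -0.7 -0.5] 0.8009928860434264
comp 212 rows 40 70 bottom col 52.6 top col 46.5
comp 434 rows 78 100 bottom col 40.803278688524586 top col 54.0
comp 403 rows 104 124 bottom col 26.24390243902439 top col 23.19047619047619
comp 539 rows 105 124 bottom col 59.5 top col 55.25
0.72 [275.6, 167.1, 327.6, 186.0] table -54.5 96.9 [112.1, 30.4]
knob 0.63 table 0.028401779882447836 -0.046230453395839144
```

The knob reads 28 mm where home should be about 42 mm. I'll check that numerically in both fixed cameras, against the other images.

```bash
python3 - <<'E'
from h import *
P=np.load("P.npy")
def kn(sh,se):return tw(P,(130*np.sin(sh),-75+130*np.cos(sh)*np.sin(se),50+130*np.cos(sh)*np.cos(se)))
for n in("top","side"):
    c=camera_model(n);im=get_image(n)
    for sh in(0,.22,.28,.33):print(n,sh,proj(c,kn(sh,.23)).round(1))
    for d in silhouettes("knob",n)[:2]:
        v,u=np.nonzero(d["mask"]);print(round(d["p"],2),d["rect"],u.mean(),v.mean(),len(u))
    g=cv2.cvtColor(im,6);u,v=proj(c,kn(.3,.23)).astype(int)
    for r in range(v-14,v+15,2):print(r,' '.join('%3d'%x for x in g[r,u-16:u+17:2]),"cols",u-16)
E
```

```text
top 0 [373.  133.3]
top 0.22 [371.1 119.7]
top 0.28 [370.7 116.2]
top 0.33 [370.3 113.4]
0.77 [357.7, 107.7, 381.1, 137.3] 371.0064935064935 117.25649350649351 308
101 127 124 149 186 208 221 187 144 156 158 160 158 158 159 136 143 103 cols 354
103 126 121 160 168 186 211 224 134 162 161 162 163 159 161  42  56  60 cols 354
105 124 124 144 185 198 214 227 117 170 156 169 163 160 163  34  46  43 cols 354
107  96 105 156 174 171 230 115  48  36  39  64 150 163 163 117  95 132 cols 354
109  76  98 139 177 206  94  39  52  53  53  51  42 149 159 173 212 139 cols 354
111  75  88 141 166 174  37  53  55  54  53  55  52  40 144 241 170 141 cols 354
113  75  83 139 183  48  52  52  55  60  67  51  54  38 216 224 194 170 cols 354
115  74  81 129 180  45  48  52  55  63  68  56  54  43 139 154 161 141 cols 354
117  75  77 136 167  47  50  52  55  54  54  54  54  46 141 126 123 137 cols 354
119  94  87  96  88  65  49  51  54  55  54  53  50  63 140 144 150 173 cols 354
121  79  81  82  83  91  53  46  52  51  52  53  47 206 212 210 207 205 cols 354
123  78  87  86  84 109 117  89  49  48  48  
[... 1038 characters left out ...]
 69  56  56  58  56  95 162 171 172 171 171 cols 363
208 107 123 159 170 167 104  52  57  57  58  54  63 132 173 174 170 173 cols 363
210  86  93 109 140 154  81  53  54  55  56  56  55 124 173 174 173 174 cols 363
212  75  79  82  95 108  75  49  53  54  55  52  71 154 173 172 173 173 cols 363
214  76  79  80  75  82  76  53  50  47  49  62 123 172 169 175 172 172 cols 363
216  76  78  78  77  81  78  65  50  48  52 113 162 172 172 172 168 170 cols 363
218  76  77  76  81  79  83  63  52  47  60 111 145 154 166 170 173 173 cols 363
220  88  77  75  78  76  77  65  58  56  61  77  90 113 127 151 165 170 cols 363
222 115 104  86  76  75  77  98 141 119  79  77  74  79  89 115 136 160 cols 363
```

The image puts the shift at about 0.29–0.32, so it is not conclusive. To be sure it is home, I'll press the knob from behind with closed fingers.

Call:
apply_moves --motion '[{"x": 0,"y": 0,"yaw": 0,"z": 6,"hand": -1},{"x": -1,"y": -4,"yaw": 0,"z": 11,"hand": -1},{"x": -2,"y": -9,"yaw": 0,"z": 15,"hand": -1},{"x": -1,"y": -15,"yaw": 0,"z": 15,"hand": -1},{"x": 0,"y": -21,"yaw": 0,"z": 15,"hand": -1},{"x": 1,"y": -27,"yaw": 0,"z": 15,"hand": -1},{"x": 2,"y": -33,"yaw": 0,"z": 15,"hand": -1},{"x": 2.9,"y": -35.4,"yaw": 0,"z": 15,"hand": -1},{"x": 2.9,"y": -35.4,"yaw": 0,"z": 15,"hand": -1}]' --newtons 10

```text
clock: 49.22
position: [0.6106, -0.1103, 0.2429]
ee_rot: [-0.22, 3.133, -0.002]
force: [-0.1, 0.2, 0.5]
width: 0.004
gripper_force: 0.0
```

Call:
apply_moves --motion '[{"x": 0,"y": 0,"yaw": 0,"z": -4,"hand": -1},{"x": 0,"y": 0,"yaw": 0,"z": -8.6,"hand": -1},{"x": 0,"y": 0,"yaw": 0,"z": -8.6,"hand": -1}]'

```text
clock: 49.6
position: [0.6084, -0.1049, 0.1539]
ee_rot: [0.229, -3.127, -0.003]
force: [0.4, 0.1, -0.4]
width: 0.004
gripper_force: 0.0
```

```bash
python3 st.py
```

```text
49.6 [ 0.60839524 -0.10488745  0.15391159] table [-17.  -41.9] yaw 98.39 tableyaw 8.29 [-0.33  0.54  0.62  1.71 -0.36  1.01  2.14] [ 0.4  0.1 -0.4] 0.004475895549889279
```

Call:
apply_moves --motion '[{"x": 1.2,"y": -0.2,"yaw": 0,"z": 0,"hand": -1},{"x": 2.2,"y": 0,"yaw": 0,"z": 0,"hand": -1},{"x": 2.7,"y": 0,"yaw": 0,"z": 0,"hand": -1},{"x": 3.2,"y": 0.1,"yaw": 0,"z": 0,"hand": -1},{"x": 3.2,"y": 0.1,"yaw": 0,"z": 0,"hand": -1}]'

```text
clock: 50.22
position: [0.6417, -0.1066, 0.1568]
ee_rot: [0.226, -3.131, -0.001]
force: [-6.2, 0.1, 4.4]
width: 0.002
gripper_force: 3.1
```

```bash
python3 st.py
```

```text
50.225 [ 0.6416918  -0.10658449  0.15675764] table [ 15.7 -48.4] yaw 98.26 tableyaw 8.29 [-0.31  0.59  0.61  1.62 -0.38  1.05  2.13] [-6.2  0.1  4.4] 0.0021112580741160223
```

Call:
apply_moves --motion '[{"x": 0.3,"y": 0.1,"yaw": 0,"z": 0,"hand": -1},{"x": 0.6,"y": 0.1,"yaw": 0,"z": 0,"hand": -1},{"x": 0.6,"y": 0.1,"yaw": 0,"z": 0,"hand": -1}]'

```text
clock: 50.6
position: [0.6454, -0.1062, 0.156]
ee_rot: [0.224, -3.127, -0.001]
force: [-13.7, -0.7, 4.6]
width: 0.004
gripper_force: 6.3
```

It's firmly against its stop. I'll back off, retreat and do a last check.

Call:
apply_moves --motion '[{"x": -1.5,"y": 0,"yaw": 0,"z": 0,"hand": -1},{"x": -4,"y": 0,"yaw": 0,"z": 0,"hand": -1},{"x": -4,"y": 0,"yaw": 0,"z": 5,"hand": -1},{"x": -5,"y": 2,"yaw": 0,"z": 9,"hand": 0},{"x": -5,"y": 8,"yaw": 0,"z": 9,"hand": 0.6},{"x": -6,"y": 14,"yaw": 0,"z": 9,"hand": 0.6},{"x": -6.5,"y": 20,"yaw": 0,"z": 9,"hand": 0.6},{"x": -6.5,"y": 26,"yaw": 0,"z": 9,"hand": 0.6},{"x": -6.6,"y": 32,"yaw": 0,"z": 6,"hand": 0.6},{"x": -6.6,"y": 35.3,"yaw": 0,"z": 0,"hand": 0.6}]'

```text
clock: 51.85
position: [0.5839, 0.2477, 0.1661]
ee_rot: [-0.233, 3.128, 0.006]
force: [-0.3, 0.5, -0.7]
width: 0.721
gripper_force: 0.0
```

Call:
apply_moves --motion '[{"x": 0,"y": 0.5,"yaw": 0,"z": -4,"hand": 0.6},{"x": 0,"y": 0.5,"yaw": 0,"z": -6,"hand": 0.6},{"x": 0,"y": 0.5,"yaw": 0,"z": -6,"hand": 0.6}]'

```text
clock: 52.22
position: [0.5819, 0.2476, 0.1037]
ee_rot: [0.227, -3.131, 0.002]
force: [-0.7, 0.7, 0.4]
width: 0.799
gripper_force: 0.0
```

```bash
python3 st.py; python3 chk.py; python3 - <<'E'
from h import *
a=cv2.imread("pics/topchk.png").astype(int);t0=cv2.imread("pics/top10.png").astype(int)
c=camera_model("top");P=np.load("P.npy")
# knob rows and far tube patch vs the verified picture
g=a.max(2);print([int(x) for x in g[100:130:2,370]])
for y in(48,60,98,136,150):print(y,[int(a[tuple(proj(c,tw(P,(x,y,74))).astype(int)[::-1])].mean()) for x in(40,46,52,58,64)])
E
```

```text
52.225 [0.58191442 0.24757791 0.10374487] table [  7.6 310.7] yaw 98.3 tableyaw 8.29 [-0.84  0.61  0.55  1.72 -0.38  0.92  1.57] [-0.7  0.7  0.4] 0.7989128839868552
comp 202 rows 43 73 bottom col 62.23076923076923 top col 57.27272727272727
comp 465 rows 81 102 bottom col 44.85714285714286 top col 64.0
comp 440 rows 106 124 bottom col 36.5 top col 29.022222222222222
comp 475 rows 106 124 bottom col 68.5 top col 63.857142857142854
0.83 [277.3, 169.5, 326.5, 186.8] table -53.5 98.0 [110.4, 29.5]
knob 0.6 table 0.027092338113301976 -0.04775926783481475
[157, 162, 171, 94, 57, 58, 62, 66, 58, 58, 55, 57, 47, 91, 81]
48 [159, 208, 209, 203, 116]
60 [195, 210, 212, 207, 167]
98 [194, 214, 212, 210, 176]
136 [202, 213, 206, 209, 167]
150 [151, 192, 140, 146, 175]
```

```bash
python3 - <<'E'
from h import *
P=np.load("P.npy");c=camera_model("wrist");print(hts(c,[(62.2,73.2),(64,80.8)],P))
E
```

```text
[(np.float64(58.6), [-87.8, 185.0]), (np.float64(58.1), [-83.7, 185.0])]
```

Level within 0.5 mm. I'm handing it in.

```bash
python3 -c "
from cell import *
print(sign_off())"
```

```text
the job is handed in; nothing more can be done
None
```

The job is handed in: the wedge holds the bed with its tab level with the pointer to within about 0.5 mm, both tubes lie in the outer lanes, and the lever was pushed against its stop in the left-hand slot, away from the robot. On its first entry the wedge tip rode up onto the rollers, so I backed it out and re-entered. The cameras showed the knob slightly short of home, so I am relying on the stop holding at about 14 N.

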